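Unstack a dry memo board from its clamping boards

ROBOT

A 6-joint arm with a two-finger parallel gripper is mounted at the origin on the work surface. World frame = base frame: x ahead of the robot, y to its left, z up, the work surface at z = 0. Lengths are in m, angles in rad, forces in N, time in s.
With the tool pointing down it reaches from about 0.25 to 0.725 m from the base axis. Payload 4 kg.
Tool frame: the origin (TCP) lies at the very end of the fingers, on their centre line; the grasp point (between the pads) lies 19 mm behind it; x points along the fingers, y is the direction in which the jaws open and shut, and the axes are right-handed (so a half turn about x gives the same grasp; the last joint's range is limited). The gripper opens to 85 mm and grips with 20 to 120 N. Pads are 22 mm wide; open, the fingers measure 114 mm over their backs; the gripper's body (76 mm by 85 mm) begins 54 mm behind the grasp point. The pads swing forward as they close: fully open they stand 13 mm farther back than shut.
Start: joints at [-1.273, 0.241, 0.005, 1.335, 0, 1.571], TCP at [0.147, -0.478, 0.231] pointing down, gripper open.
Joint ranges: [-2.72, 2.72], [-1.05, 1.87], [-1.09, 1.28], [-1.99, 2.15], [-1.42, 1.44], [-3.14, 3.14]. Speed limits (rad/s): [2.79, 2.79, 3.14, 3.14, 3.14, 3.14].

INTERFACE

Orientations are given as a unit quaternion [x, y, z, w].
In Python, from workcell import get_obs, camera, job_done gives the robot as it stands. The module is installed in compiled form; this text tells all that it offers.
- The arm moves only by the tool arm_command, never from a script. Its argument "motion" is a list of rows, each an object of numbers: "x", "y", "z": the shift along the tool's x, y, z in m; "roll": the turn about the tool's x in rad; "fingers": the opening, from 0 (shut) to 1 (fully open). A call has 1 to 20 rows; each row shifts and turns the pose as measured when the row begins, along the tool's axes as they then stand; what a row does not reach is not made up. A row lasts 1/12 s, in which the tool goes at most 41.7 mm and 7.16 degrees, less where a joint would pass 70% of its speed; a pose out of reach is approached as far as the arm can. A call is refused whole if a number of a shift passes 0.0417 or a number of a turn 0.125, either way. A call with a gripper value outside its range is refused whole. The fingers move at their own pace and stop on an object; the grip force is fixed at half the most. Time passes only in rows, so rows that do not move let the fingers close. It gives the time, the measured TCP pose, the force and the opening at its end, in the units of the state.
- get_obs(): the state, without advancing time (a new reading comes with each control period).
- camera(name): name is "side" or "top"; returns a dict with "frame" (420x560x3 uint8, red, green, blue), "intrinsics" (3x3 intrinsics, pixels), "k1" (the pictures are not rectified: a ray, as slopes to the right and down, at radius r is drawn at 1 + k1 r^2 times it, then the intrinsics apply), "rvec" (rotation vector, rad) and "tvec" (3), from world to camera coordinates, as OpenCV has them. Camera axes: x right, y down, z forward; pixel columns grow to the right and rows downward; lengths in m; the calibration is good to about 2 mm. A picture is of the moment at which its call begins. There is no depth.
- job_done(): hands the job in, once; it reports no verdict.
The state is a dict: "clock": time; "joint_pos": joint angles; "joint_vel": joint speeds; "tau": joint torques, N m; "eef_pos": TCP position; "tool_rot": TCP orientation; "ft_force": force on the tool from outside, world axes, zero at the start; "ft_torque": the same for the moment, N m; "grip_width": finger opening in m.
Only numpy, scipy, OpenCV 4.12 (cv2) and the standard library are available. Lean on these libraries where they do the work, as an engineer would, in place of code of your own. Each camera call takes 0.05 s, during which the arm holds its last target.

TASK

The memo board drying between its two plywood clamping boards on the sloping stand is ready. Take the stack apart: lay both clamping boards flat and square on the clamping board already lying on the table, so that the three make one tidy pile, and lay the memo board cork side up, flat on the floor of the low basket beside the memo board already in it. Set every piece down gently instead of dropping it, do not push the pile about, and leave everything else where it is.

Things in the scene. Friction and masses are not known exactly. Their poses are not given: they have to be found in the camera images.
- stand: Pine glue-up stand, fixed, 200 x 70 mm on the table; origin: centre of its underside. Two rails form a bed 46 mm wide over all, rising 30 degrees along the stand's +x (low end at -x, towards the robot), 32 to 120 mm high. The stack lies on it, wider than the bed, so its long edges stand free; its low ends rest on a 60 mm wide ledge that rises 44 mm square to the bed, 4 mm over the stack.
- caul_top: Upper clamping board: plain plywood plate 150 x 64 x 12 mm, 75 g, loose, the top piece of the stack on the stand. Origin: centre of its underside; x along its 150 mm length (up the slope), y along its width, z square to it (top face at z = 12 mm). At the start tilted 30 degrees with the bed.
- board_new: The dry memo board: pine frame 140 x 56 x 16 mm with a sunk cork face (+z, up), 80 g, loose; middle piece of the stack, its sides about 4 mm inside those of the clamping boards. Origin: centre of its underside; x along its length (up the slope), y along its width, z square to it (rim at z = 16 mm). At the start tilted 30 degrees with the bed.
- caul_low: Lower clamping board, the same as the upper one (150 x 64 x 12 mm), loose, the bottom piece of the stack, lying on the rails of the bed. Origin and axes as for the upper one.
- caul_pile: Third clamping board of the same kind (150 x 64 x 12 mm), loose, lying flat on the table to one side of the stand: the start of the pile. Origin: centre of its underside; x along its length, y along its width, z up (top face 12 mm above the table).
- basket: Low open basket of turquoise plastic lattice, 300 (x) x 226 (y) x 55 mm high outside, walls 4 mm with a 9 mm wide rim, floor 4 mm thick, fixed to the table on the other side of the stand. Origin: centre of its underside, on the table; inside it measures 292 x 218 mm.
- basket_floor (a point): Centre of the basket's inner floor, 4 mm above the table, axes as the basket's.
- board_done: Finished memo board like the other one (140 x 56 x 16 mm), loose, lying flat in the basket in its +y half, about 66 mm from the basket's middle, long side along the basket's x. The -y half of the basket is free for the dry one. Origin: centre of its underside; must stay.
- cone_basket: Pine cone, 45 mm across, 52 mm high, standing in a corner of the basket beyond one end of the finished board (basket's +x, +y corner). Origin: centre of its underside; must stay.
- cone_pile: Pine cone, 45 mm across, 52 mm high, standing on the table about 130 mm from the middle of the pile's board, beyond its +x end. Origin: centre of its underside; must stay.
- glue: White plastic bottle of wood glue, 52 mm across, 115 mm high, standing about 145 mm from the middle of the pile's board, beyond its -x end. Origin: centre of its underside; must stay.
- glue_gun: Cordless glue gun lying on its side near the far left of the table, about 190 x 130 x 40 mm. Origin: under its barrel, on the table; must stay.
- clamp: Bar clamp lying flat between the robot and the stand, about 200 x 75 x 22 mm. Origin: under the middle of its bar, on the table; must stay.
- base_board: Small pine base board 100 x 140 x 14 mm lying flat near the far right of the table. Origin: centre of its underside; must stay.
- tape: Roll of tape, 92 mm across, 25 mm high, lying flat on the table beside the pile's board, about 130 mm from its middle towards its +y. Origin: centre of its underside; must stay.

How it is judged:
At the end, for the whole second after the job is handed in: Both clamping boards rest on the one on the table: flat within 5 and square within 10 degrees, middles within 14 mm of its middle; that one moved under 20 mm. The memo board rests flat (4 degrees), cork up, on the basket floor (underside under 5 mm above it) (horizontal distance between each of caul_top, caul_low and caul_pile below 0.014 m and angle between the z axis of each of caul_top, caul_low and the z axis of caul_pile, either way round below 0.09 rad and angle between the x axis of each of caul_top, caul_low and the x axis of caul_pile, either way round below 0.18 rad and height (world z) of each of caul_top, caul_low below 0.042 m and linear speed of each of caul_top, caul_low, board_new below 0.02 m/s and distance of caul_pile from where it was at the start of the episode below 0.02 m and angle between caul_pile's own z axis and vertical below 0.05 rad and z of board_new in the frame of basket between 0.001 and 0.009 m and angle between board_new's own z axis and vertical below 0.07 rad and x of board_new in the frame of basket between -0.146 and 0.146 m and y of board_new in the frame of basket between -0.109 and 0.109 m); the robot touches nothing.
It fails at once if a piece of the stack is dropped (moves faster than 0.6 m/s, a fall of about 20 mm, while the fingers do not hold it) ((linear speed of caul_top above 0.6 m/s and contact force between the fingers and caul_top below 0.2 N) or (linear speed of caul_low above 0.6 m/s and contact force between the fingers and caul_low below 0.2 N) or (linear speed of board_new above 0.6 m/s and contact force between the fingers and board_new below 0.2 N)).
It fails at once if one of the things that must stay (finished memo board, pine cones, glue bottle, glue gun, clamp, base board, tape) is moved more than 20 mm (distance of any of glue_gun, clamp, cone_pile, cone_basket, glue, base_board, tape, board_done from where it was at the start of the episode above 0.02 m).
It also fails if it takes over 67 s, if anything falls off the work surface, if the arm or the gripper's body presses on something with over 40 N, if the wrist force passes 120 N, or if a joint passes its speed limit or range.

## Working session

There is one attempt and no reset: what is moved stays moved. The work goes in short steps, Python scripts to look and compute and a tool call to move; the robot and the scene stay as the last step left them, time stands still between calls to the robot, and variables do not carry over. Pictures are saved under pics/ and viewed, and the job is handed in when it is done.

Besides the shell and the picture viewer there is one more tool, called after "Emit:" as name(argument=value, ...) on one line, values as JSON. arm_command: Moves the arm, as the interface text tells. Its arguments: {"type":"object","properties":{"motion":{"type":"array","items":{"type":"object","properties":{"x":{"type":"number"},"y":{"type":"number"},"z":{"type":"number"},"roll":{"type":"number"},"fingers":{"type":"number"}}}}},"required":["motion"]}

```bash
mkdir -p pics; ls; cat > h.py <<'E'
import numpy as np, cv2
from workcell import get_obs, camera, job_done
from scipy.spatial.transform import Rotation as R
def grab(n,save):
    c=camera(n); cv2.imwrite(save,c['frame'][:,:,::-1]); 
    np.save(save+'.npy',c,allow_pickle=True); return c
def load(save): return np.load(save+'.npy',allow_pickle=True).item()
def ray(c,uv):
    K=np.array(c['intrinsics']); k1=c['k1']
    Rm=R.from_rotvec(np.ravel(c['rvec'])).as_matrix(); t=np.ravel(c['tvec'])
    uv=np.atleast_2d(np.array(uv,float))
    p=cv2.undistortPoints(uv.reshape(-1,1,2),K,np.array([k1,0,0,0.])).reshape(-1,2)
    d=np.c_[p,np.ones(len(p))]@Rm
    return -Rm.T@t,d
def onz(c,uv,z):
    o,d=ray(c,uv); return o+d*((z-o[2])/d[:,2])[:,None]
def onplane(c,uv,p0,n):
    o,d=ray(c,uv); return o+d*(((p0-o)@n)/(d@n))[:,None]
def proj(c,P):
    K=np.array(c['intrinsics'])
    return cv2.projectPoints(np.array(P,float).reshape(-1,3),np.ravel(c['rvec']).astype(float),np.ravel(c['tvec']).astype(float),K,np.array([c['k1'],0,0,0.]))[0].reshape(-1,2)
E
python3 - <<'E'
from h import *
for n in('side','top'):
    c=grab(n,f'pics/{n}0.png'); print(n,c['intrinsics'],c['k1'],ray(c,[280,210]))
print(get_obs())
E
```

```text
pics
side [[535.47478813   0.         281.86060446]
 [  0.         535.47478813 212.76252351]
 [  0.           0.           1.        ]] -0.04131088980406988 (array([ 0.4206628 , -1.213213  ,  1.06047448]), array([[ 0.08181771,  0.78941612, -0.6084133 ]]))
top [[500.68122307   0.         283.64349747]
 [  0.         500.68122307 206.6324347 ]
 [  0.           0.           1.        ]] -0.10762552954986589 (array([0.30225598, 0.03731497, 1.40657834]), array([[ 0.17081329,  0.01403698, -0.98525326]]))
{'clock': 0.1, 'joint_pos': array([-1.27297424e+00,  2.41359947e-01,  3.87238715e-03,  1.33519405e+00,
       -1.45831447e-05,  1.57079445e+00]), 'joint_vel': array([-0.00019035, -0.00308799,  0.00424142, -0.00163087, -0.00024185,
        0.00058006]), 'tau': array([-6.16324232e-04, -3.73137295e+01,  2.53010130e+01,  1.08428570e-02,
        6.22985158e-05,  1.84984636e-06]), 'eef_pos': array([ 0.14655176, -0.47745775,  0.23049596]), 'tool_rot': array([-0.69917699, -0.10556631,  0.69938497, -0.1042495 ]), 'ft_force': array([ 0.5950083 , -0.39391073,  0.45169768]), 'ft_torque': array([-0.01293646,  0.0545383 , -0.00970874]), 'grip_width': 0.08553775951950902}
```

View pics/side0.png

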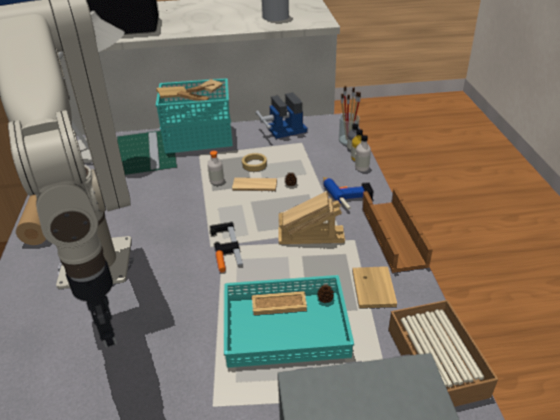

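View pics/top0.png

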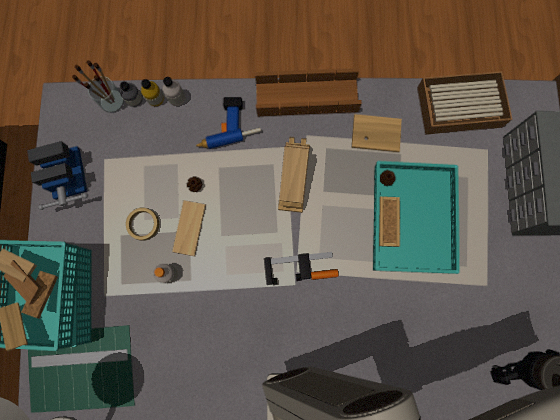

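The side view shows the stand at about (310,220), the pile board at (254,184) and the basket at (287,320). In the top view the stack is at (293,175), the pile board at (189,228) and the basket at (416,217). I'll zoom in next.

```bash
python3 - <<'E'
from h import *
def z(n,x,y,w,h,s,o):
    f=load(f'pics/{n}0.png')['frame'][y:y+h,x:x+w,::-1]; cv2.imwrite(o,cv2.resize(f,None,fx=s,fy=s,interpolation=cv2.INTER_CUBIC))
z('side',265,180,100,75,8,'pics/z1.png')
z('top',250,125,100,100,6,'pics/z2.png')
z('top',120,165,110,130,4.5,'pics/z3.png')
z('side',195,140,120,60,6,'pics/z4.png')
E
```

```text
(no output)
```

View pics/z1.png

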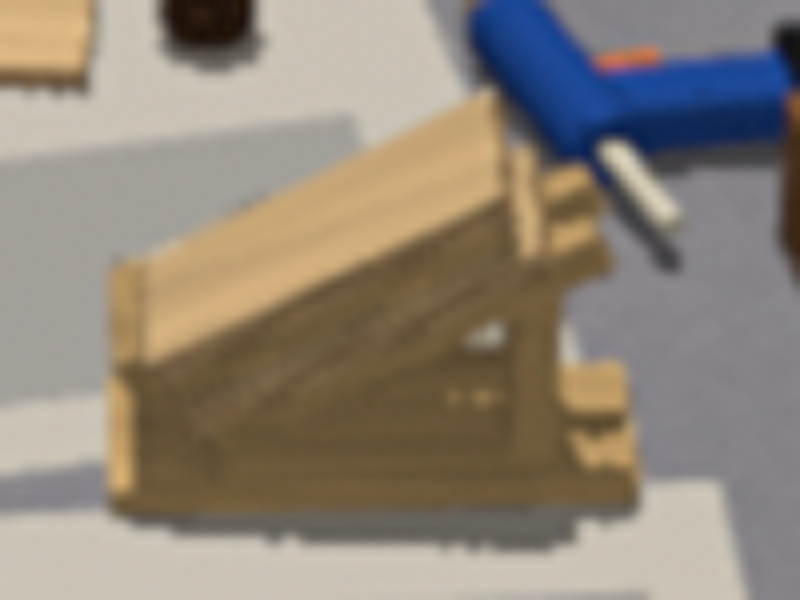

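View pics/z2.png

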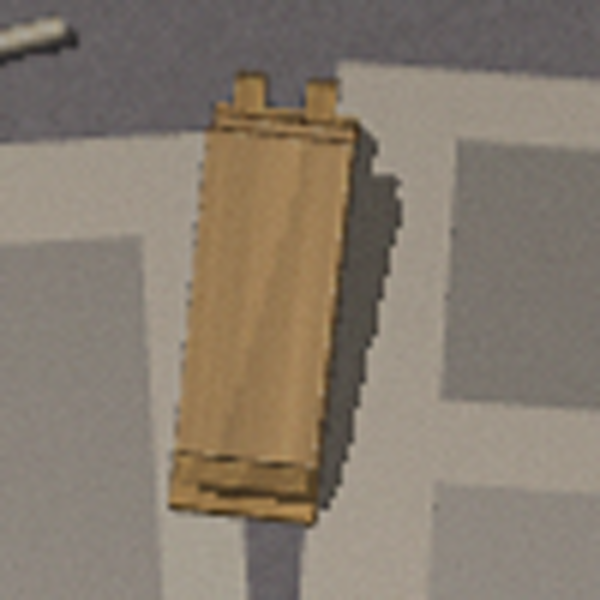

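View pics/z3.png

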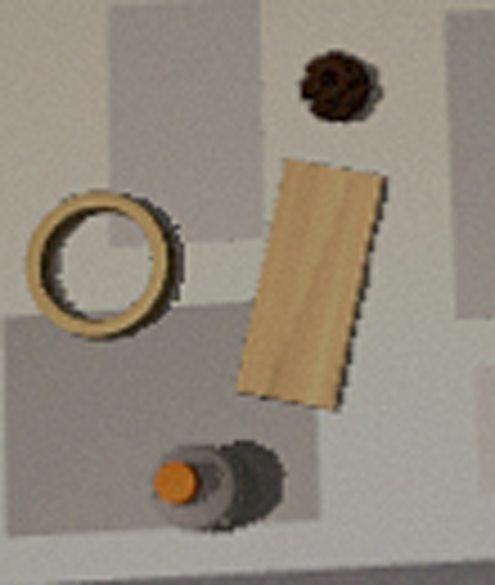

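```bash
python3 - <<'E'
from h import *
def z(n,x,y,w,h,s,o):
    f=load(f'pics/{n}0.png')['frame'][y:y+h,x:x+w,::-1]; f=cv2.resize(f,None,fx=s,fy=s,interpolation=cv2.INTER_CUBIC)
    f=cv2.convertScaleAbs(f,alpha=1.5,beta=-40)
    for i in range(0,w,5): cv2.putText(f,str(x+i),(i*s,10),0,.3,(0,0,255)); cv2.line(f,(i*s,12),(i*s,18),(0,0,255))
    for i in range(0,h,5): cv2.putText(f,str(y+i),(0,i*s+4),0,.3,(0,0,255))
    cv2.imwrite(o,f)
z('top',272,135,45,40,15,'pics/a1.png')
z('top',272,180,45,40,15,'pics/a2.png')
z('side',270,185,75,50,10,'pics/a3.png')
E
```

```text
(no output)
```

View pics/a1.png

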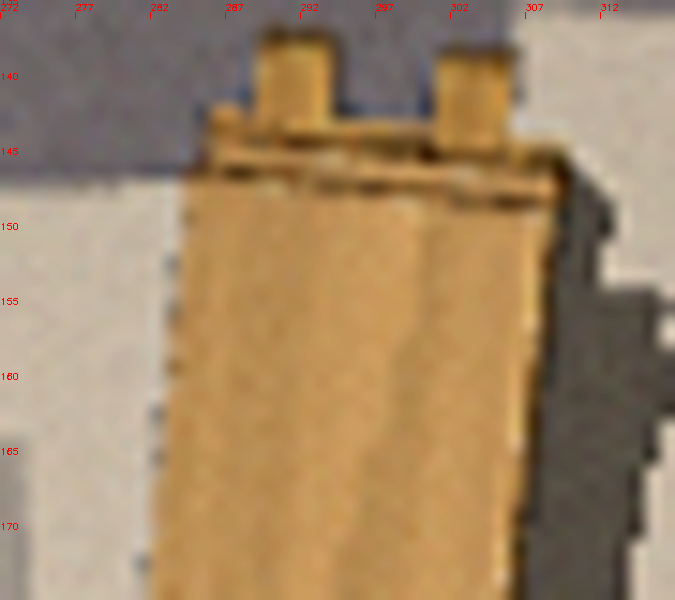

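View pics/a2.png

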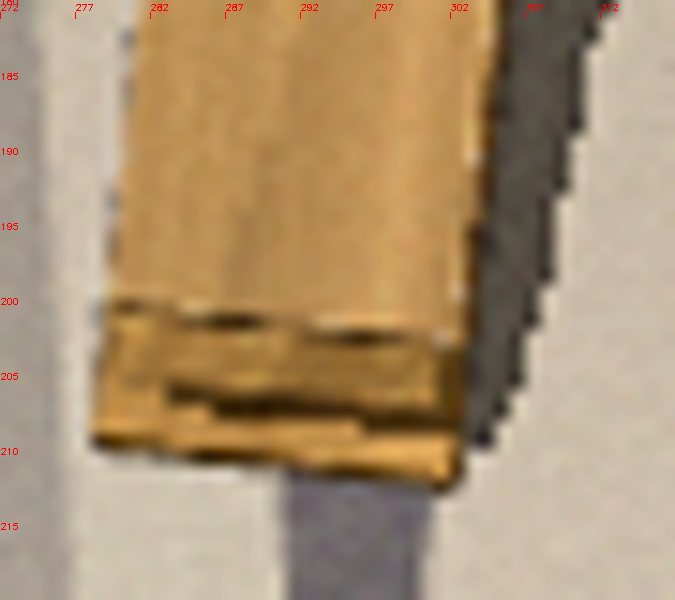

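View pics/a3.png

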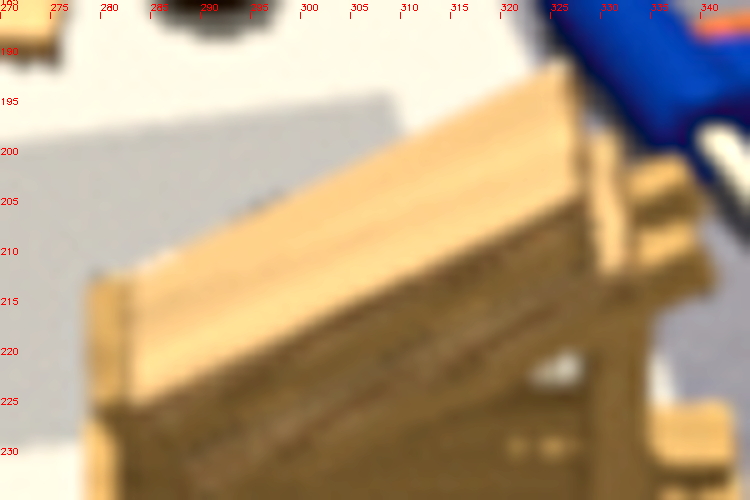

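```bash
python3 - <<'E'
from h import *
t=load('pics/top0.png'); s=load('pics/side0.png')
tp=np.array([[284.2,146.3],[309,148.5],[279.3,200.3],[302.8,202.8]])-.5
sp=np.array([[325.5,191.5],[327.5,205],[283,212],[283.5,225.3]])-.5
P=[]
for a,b in zip(tp,sp):
    o1,d1=ray(t,a);o2,d2=ray(s,b);d1=d1[0];d2=d2[0]
    A=np.c_[d1,-d2];k=np.linalg.lstsq(A,o2-o1,rcond=None)[0]
    p,q=o1+k[0]*d1,o2+k[1]*d2; P.append((p+q)/2); print((p+q)/2,np.linalg.norm(p-q))
P=np.array(P);c=P.mean(0);print('c',c,'len',np.linalg.norm(P[0]-P[2]),np.linalg.norm(P[1]-P[3]),'w',np.linalg.norm(P[0]-P[1]),np.linalg.norm(P[2]-P[3]))
u=(P[0]+P[1]-P[2]-P[3]);print('yaw',np.degrees(np.arctan2(u[1],u[0])),'tilt',np.degrees(np.arcsin(u[2]/np.linalg.norm(u))))
# wood mask pile
def quad(c,roi,lo,hi):
    x,y,w,h=roi; hsv=cv2.cvtColor(c['frame'],cv2.COLOR_RGB2HSV)[y:y+h,x:x+w]
    m=cv2.inRange(hsv,lo,hi); cs=cv2.findContours(m,0,1)[0]; k=max(cs,key=cv2.contourArea)
    r=cv2.minAreaRect(k+np.array([x,y])); return r,cv2.boxPoints(r)
for c,n,roi in((t,'top',(172,195,36,65)),(s,'side',(225,174,55,18))):
    r,b=quad(c,roi,(8,60,90),(28,255,255)); print(n,r); W=onz(c,b,0.012); print(W.round(4)); print('ctr',W.mean(0), [np.linalg.norm(W[i]-W[(i+1)%4]).round(4) for i in range(4)])
    for i in range(4):
        d=W[(i+1)%4]-W[i]
        if np.linalg.norm(d)>.1: print(np.degrees(np.arctan2(d[1],d[0])))
r,b=quad(t,(365,155,105,125),(78,80,60),(100,255,255));print('basket',r);W=onz(t,b,0.055);print(W.round(4),W.mean(0))
r,b=quad(t,(376,190,28,60),(5,60,60),(28,255,255));print('done',r);W=onz(t,b,0.02);print(W.round(4),W.mean(0))
E
```

```text
[0.68850232 0.0453435  0.14569081] 0.005824976248440216
[ 0.68212896 -0.01955451  0.1451144 ] 0.006370978791086723
[0.56075464 0.05950049 0.07315092] 0.0015248141839563159
[ 0.55386432 -0.00416567  0.07329477] 0.0009628258283019507
c [0.62131256 0.02028095 0.10931273] len 0.14758701252613216 0.14780627294662138 w 0.06521275102858 0.06403808829300414
yaw -6.58325762467579 tilt 29.255771304260794
top ((188.37185668945312, 227.68954467773438), (22.85742950439453, 53.61724090576172), 12.264774322509766)
[[0.427  0.362  0.012 ]
 [0.5767 0.3344 0.012 ]
 [0.5624 0.2698 0.012 ]
 [0.4134 0.2984 0.012 ]]
ctr [0.49488073 0.31615934 0.012     ] [np.float64(0.1522), np.float64(0.0662), np.float64(0.1516), np.float64(0.0651)]
-10.43296294018035
169.15395881082253
side ((254.0, 183.5), (13.0, 44.0), 90.0)
[[0.4182 0.3625 0.012 ]
 [0.5711 0.3377 0.012 ]
 [0.5619 0.2596 0.012 ]
 [0.4142 0.2833 0.012 ]]
ctr [0.4913387  0.31078003 0.012     ] [np.float64(0.1548), np.float64(0.0786), np.float64(0.1496), np.float64(0.0793)]
-9.205084109718214
170.90618036740156
basket ((416.17047119140625, 216.90692138671875), (85.27019500732422, 111.0321044921875), 0.8425242304801941)
[[ 0.3669 -0.1927  0.055 ]
 [ 0.6753 -0.2076  0.055 ]
 [ 0.6719 -0.4504  0.055 ]
 [ 0.361  -0.426   0.055 ]] [ 0.51878909 -0.31915557  0.055     ]
done ((389.0, 221.5), (49.0, 20.0), 90.0)
[[ 0.5789 -0.2232  0.02  ]
 [ 0.5787 -0.2804  0.02  ]
 [ 0.4395 -0.2745  0.02  ]
 [ 0.4399 -0.2184  0.02  ]] [ 0.50924166 -0.24912095  0.02      ]
```

```bash
cat >> h.py <<'E'
def go(target,yaw_deg,N):
    "constant row to target with jaw axis along stand-like y (yaw deg)"
    o=get_obs(); M=R.from_quat(o['tool_rot']).as_matrix(); p=o['eef_pos']
    print('clk',round(o['clock'],2),'p',p.round(4),'x',M[:,0].round(3),'y',M[:,1].round(3),'z',M[:,2].round(3),'w',round(o['grip_width'],4),'F',o['ft_force'].round(1))
    a=np.radians(yaw_deg); jd=np.array([-np.sin(a),np.cos(a),0])
    v=M.T@jd; ang=np.arctan2(v[2],v[1]); ang=(ang+np.pi/2)%np.pi-np.pi/2
    r=ang/N; D=M.T@(np.array(target)-p)
    S=np.zeros((2,2))
    for k in range(N): S+=np.array([[np.cos(k*r),-np.sin(k*r)],[np.sin(k*r),np.cos(k*r)]])
    yz=np.linalg.solve(S,D[1:])
    print(f'total roll {ang:.4f} D {D.round(4)}; {N} rows: x {D[0]/N:.4f} y {yz[0]:.4f} z {yz[1]:.4f} roll {r:.4f}', 'j6',o['joint_pos'][5].round(2))
E
python3 - <<'E'
from h import *
go([0.621,0.020,0.20],-6.2,20)
go([0.621,0.020,0.20],-6.2,1)
E
```

```text
clk 0.1 p [ 0.1466 -0.4775  0.2305] x [-0.001  0.002 -1.   ] y [ 0.293 -0.956 -0.002] z [-0.956 -0.293  0.   ] w 0.0855 F [ 0.6 -0.4  0.5]
total roll 0.4060 D [ 0.0311 -0.3363 -0.5995]; 20 rows: x 0.0016 y -0.0224 z -0.0264 roll 0.0203 j6 1.57
clk 0.1 p [ 0.1466 -0.4775  0.2305] x [-0.001  0.002 -1.   ] y [ 0.293 -0.956 -0.002] z [-0.956 -0.293  0.   ] w 0.0855 F [ 0.6 -0.4  0.5]
total roll 0.4060 D [ 0.0311 -0.3363 -0.5995]; 1 rows: x 0.0311 y -0.3363 z -0.5995 roll 0.4060 j6 1.57
```

Emit:
arm_command(motion=[{"x": 0.0, "y": -0.0224, "z": -0.0264, "roll": 0.0203}, {"x": 0.0, "y": -0.0224, "z": -0.0264, "roll": 0.0203}, {"x": 0.0, "y": -0.0224, "z": -0.0264, "roll": 0.0203}, {"x": 0.0, "y": -0.0224, "z": -0.0264, "roll": 0.0203}, {"x": 0.0, "y": -0.0224, "z": -0.0264, "roll": 0.0203}, {"x": 0.0, "y": -0.0224, "z": -0.0264, "roll": 0.0203}, {"x": 0.0, "y": -0.0224, "z": -0.0264, "roll": 0.0203}, {"x": 0.0, "y": -0.0224, "z": -0.0264, "roll": 0.0203}, {"x": 0.0, "y": -0.0224, "z": -0.0264, "roll": 0.0203}, {"x": 0.0, "y": -0.0224, "z": -0.0264, "roll": 0.0203}, {"x": 0.0, "y": -0.0224, "z": -0.0264, "roll": 0.0203}, {"x": 0.0, "y": -0.0224, "z": -0.0264, "roll": 0.0203}, {"x": 0.0, "y": -0.0224, "z": -0.0264, "roll": 0.0203}, {"x": 0.0, "y": -0.0224, "z": -0.0264, "roll": 0.0203}, {"x": 0.0, "y": -0.0224, "z": -0.0264, "roll": 0.0203}, {"x": 0.0, "y": -0.0224, "z": -0.0264, "roll": 0.0203}, {"x": 0.0, "y": -0.0224, "z": -0.0264, "roll": 0.0203}, {"x": 0.0, "y": -0.0224, "z": -0.0264, "roll": 0.0203}, {"x": 0.0, "y": -0.0224, "z": -0.0264, "roll": 0.0203}, {"x": 0.0, "y": -0.0224, "z": -0.0264, "roll": 0.0203}])

```text
schema error: expected keys x, y, z, roll, fingers
```

```bash
python3 - <<'E'
from h import *
go([0.622,0.020,0.14],-6.2,6)
E
```

```text
clk 0.1 p [ 0.1466 -0.4775  0.2305] x [-0.001  0.002 -1.   ] y [ 0.293 -0.956 -0.002] z [-0.956 -0.293  0.   ] w 0.0855 F [ 0.6 -0.4  0.5]
total roll 0.4060 D [ 0.0911 -0.3359 -0.6005]; 6 rows: x 0.0152 y -0.0725 z -0.0898 roll 0.0677 j6 1.57
```

Emit:
arm_command(motion=[{"x": 0.0, "y": -0.0224, "z": -0.0264, "roll": 0.0203, "fingers": 1}, {"x": 0.0, "y": -0.0224, "z": -0.0264, "roll": 0.0203, "fingers": 1}, {"x": 0.0, "y": -0.0224, "z": -0.0264, "roll": 0.0203, "fingers": 1}, {"x": 0.0, "y": -0.0224, "z": -0.0264, "roll": 0.0203, "fingers": 1}, {"x": 0.0, "y": -0.0224, "z": -0.0264, "roll": 0.0203, "fingers": 1}, {"x": 0.0, "y": -0.0224, "z": -0.0264, "roll": 0.0203, "fingers": 1}, {"x": 0.0, "y": -0.0224, "z": -0.0264, "roll": 0.0203, "fingers": 1}, {"x": 0.0, "y": -0.0224, "z": -0.0264, "roll": 0.0203, "fingers": 1}, {"x": 0.0, "y": -0.0224, "z": -0.0264, "roll": 0.0203, "fingers": 1}, {"x": 0.0, "y": -0.0224, "z": -0.0264, "roll": 0.0203, "fingers": 1}, {"x": 0.0, "y": -0.0224, "z": -0.0264, "roll": 0.0203, "fingers": 1}, {"x": 0.0, "y": -0.0224, "z": -0.0264, "roll": 0.0203, "fingers": 1}, {"x": 0.0, "y": -0.0224, "z": -0.0264, "roll": 0.0203, "fingers": 1}, {"x": 0.0, "y": -0.0224, "z": -0.0264, "roll": 0.0203, "fingers": 1}, {"x": 0.0, "y": -0.0224, "z": -0.0264, "roll": 0.0203, "fingers": 1}, {"x": 0.0, "y": -0.0224, "z": -0.0264, "roll": 0.0203, "fingers": 1}, {"x": 0.0, "y": -0.0224, "z": -0.0264, "roll": 0.0203, "fingers": 1}, {"x": 0.0, "y": -0.0224, "z": -0.0264, "roll": 0.0203, "fingers": 1}, {"x": 0.0, "y": -0.0224, "z": -0.0264, "roll": 0.0203, "fingers": 1}, {"x": 0.0, "y": -0.0224, "z": -0.0264, "roll": 0.0203, "fingers": 1}])

```text
clock: 1.77
eef_pos: [0.6334, -0.0099, 0.2214]
tool_rot: [-0.701, -0.004, 0.713, 0.032]
ft_force: [0.5, -0.4, -0.1]
grip_width: 0.0853
```

```bash
python3 - <<'E'
from h import *
go([0.622,0.020,0.14],-6.2,6)
E
```

```text
clk 1.77 p [ 0.6334 -0.0099  0.2214] x [-0.016  0.051 -0.999] y [-0.039 -0.998 -0.05 ] z [-0.999  0.038  0.018] w 0.0853 F [ 0.5 -0.4 -0.1]
total roll 0.0698 D [ 0.083  -0.0253  0.0111]; 6 rows: x 0.0138 y -0.0042 z 0.0020 roll 0.0116 j6 3.14
```

Emit:
arm_command(motion=[{"x": 0, "y": 0, "z": 0, "roll": -0.12, "fingers": 1}, {"x": 0, "y": 0, "z": 0, "roll": -0.12, "fingers": 1}, {"x": 0, "y": 0, "z": 0, "roll": -0.12, "fingers": 1}, {"x": 0, "y": 0, "z": 0, "roll": -0.12, "fingers": 1}, {"x": 0, "y": 0, "z": 0, "roll": -0.12, "fingers": 1}, {"x": 0, "y": 0, "z": 0, "roll": -0.12, "fingers": 1}])

```text
clock: 2.27
eef_pos: [0.6375, -0.007, 0.2105]
tool_rot: [-0.659, -0.267, 0.666, -0.225]
ft_force: [0.2, -0.6, 0.0]
grip_width: 0.0854
```

```bash
python3 - <<'E'
from h import *
go([0.622,0.020,0.14],-6.2,6); print(get_obs()['joint_pos'].round(3))
E
```

```text
clk 2.27 p [ 0.6375 -0.007   0.2105] x [-0.029  0.052 -0.998] y [ 0.652 -0.756 -0.058] z [-0.758 -0.653 -0.012] w 0.0854 F [ 0.2 -0.6  0. ]
total roll 0.8204 D [ 0.0722 -0.0264 -0.005 ]; 6 rows: x 0.0120 y -0.0046 z 0.0007 roll 0.1367 j6 2.39
[-0.035  0.557  0.422  1.466  0.051  2.394]
```

Emit:
arm_command(motion=[{"x": 0, "y": 0, "z": 0, "roll": -0.12, "fingers": 1}, {"x": 0, "y": 0, "z": 0, "roll": -0.12, "fingers": 1}, {"x": 0, "y": 0, "z": 0, "roll": -0.12, "fingers": 1}, {"x": 0, "y": 0, "z": 0, "roll": -0.12, "fingers": 1}, {"x": 0, "y": 0, "z": 0, "roll": -0.12, "fingers": 1}, {"x": 0, "y": 0, "z": 0, "roll": -0.12, "fingers": 1}, {"x": 0, "y": 0, "z": 0, "roll": -0.12, "fingers": 1}, {"x": 0, "y": 0, "z": 0, "roll": -0.12, "fingers": 1}, {"x": 0, "y": 0, "z": 0, "roll": -0.12, "fingers": 1}, {"x": 0, "y": 0, "z": 0, "roll": -0.12, "fingers": 1}])

```text
clock: 3.1
eef_pos: [0.6336, -0.0068, 0.2013]
tool_rot: [0.399, 0.611, -0.387, 0.563]
ft_force: [1.0, -0.5, 0.4]
grip_width: 0.0855
```

```bash
python3 - <<'E'
from h import *
go([0.622,0.020,0.14],-6.2,6); print(get_obs()['joint_pos'].round(3))
E
```

```text
clk 3.1 p [ 0.6336 -0.0068  0.2013] x [-0.046  0.052 -0.998] y [ 0.924  0.381 -0.022] z [ 0.379 -0.923 -0.066] w 0.0855 F [ 1.  -0.5  0.4]
total roll -1.0706 D [ 0.0631  0.0009 -0.0251]; 6 rows: x 0.0105 y 0.0020 z -0.0039 roll -0.1784 j6 1.14
[-0.035  0.566  0.414  1.466  0.051  1.144]
```

Emit:
arm_command(motion=[{"x": -0.001, "y": 0, "z": 0, "roll": -0.12, "fingers": 1}, {"x": -0.001, "y": 0, "z": 0, "roll": -0.12, "fingers": 1}, {"x": -0.001, "y": 0, "z": 0, "roll": -0.12, "fingers": 1}, {"x": -0.001, "y": 0, "z": 0, "roll": -0.12, "fingers": 1}, {"x": -0.001, "y": 0, "z": 0, "roll": -0.12, "fingers": 1}, {"x": -0.001, "y": 0, "z": 0, "roll": -0.12, "fingers": 1}, {"x": -0.001, "y": 0, "z": 0, "roll": -0.12, "fingers": 1}, {"x": -0.001, "y": 0, "z": 0, "roll": -0.12, "fingers": 1}, {"x": -0.001, "y": 0, "z": 0, "roll": -0.11, "fingers": 1}])

```text
clock: 3.85
eef_pos: [0.6303, -0.0073, 0.2027]
tool_rot: [0.04, 0.728, -0.005, 0.684]
ft_force: [0.7, -0.8, 0.4]
grip_width: 0.0856
```

```bash
python3 - <<'E'
from h import *
go([0.74,0.0,0.2],-6.2,4); print(get_obs()['joint_pos'].round(3))
E
```

```text
clk 3.85 p [ 0.6303 -0.0073  0.2027] x [-0.061  0.052 -0.997] y [0.065 0.997 0.048] z [ 0.996 -0.062 -0.064] w 0.0856 F [ 0.7 -0.8  0.4]
total roll 0.0459 D [-0.0037  0.0143  0.109 ]; 4 rows: x -0.0009 y 0.0040 z 0.0272 roll 0.0115 j6 0.03
[-0.036  0.573  0.427  1.488  0.05   0.027]
```

Emit:
arm_command(motion=[{"x": -0.004, "y": 0, "z": 0.04, "roll": 0, "fingers": 1}, {"x": -0.004, "y": 0, "z": 0.04, "roll": 0, "fingers": 1}, {"x": -0.004, "y": 0, "z": 0.04, "roll": 0, "fingers": 1}, {"x": -0.004, "y": 0, "z": 0.04, "roll": 0, "fingers": 1}])

```text
clock: 4.18
eef_pos: [0.75, -0.0151, 0.1977]
tool_rot: [0.039, 0.739, -0.003, 0.673]
ft_force: [2.2, -0.3, 0.6]
grip_width: 0.0853
```

```bash
python3 - <<'E'
from h import *
go([0.74,0.0,0.2],-6.2,4); print(get_obs()['joint_pos'].round(3))
E
```

```text
clk 4.18 p [ 0.75   -0.0151  0.1977] x [-0.091  0.054 -0.994] y [0.062 0.997 0.048] z [ 0.994 -0.057 -0.094] w 0.0853 F [ 2.2 -0.3  0.6]
total roll 0.0504 D [-0.0006  0.0146 -0.011 ]; 4 rows: x -0.0002 y 0.0036 z -0.0028 roll 0.0126 j6 0.02
[-0.04   0.959  1.134  1.84   0.05   0.017]
```

Emit:
arm_command(motion=[{"x": -0.003, "y": 0, "z": 0.04, "roll": 0, "fingers": 1}, {"x": -0.003, "y": 0, "z": 0.04, "roll": 0, "fingers": 1}])

```text
clock: 4.35
eef_pos: [0.7823, -0.0178, 0.1653]
tool_rot: [0.04, 0.732, -0.004, 0.68]
ft_force: [-5.1, 0.7, -3.7]
grip_width: 0.0855
```

```bash
python3 - <<'E'
from h import *
go([0.74,0.0,0.2],-6.2,4); print(get_obs()['joint_pos'].round(3))
E
```

```text
clk 4.35 p [ 0.7823 -0.0178  0.1653] x [-0.071  0.053 -0.996] y [0.063 0.997 0.049] z [ 0.995 -0.06  -0.074] w 0.0855 F [-5.1  0.7 -3.7]
total roll 0.0483 D [-0.0306  0.0167 -0.0458]; 4 rows: x -0.0077 y 0.0040 z -0.0115 roll 0.0121 j6 0.02
[-0.042  1.06   1.263  1.848  0.05   0.018]
```

Emit:
arm_command(motion=[{"x": -0.015, "y": 0, "z": 0.04, "roll": 0, "fingers": 1}, {"x": -0.015, "y": 0, "z": 0.04, "roll": 0, "fingers": 1}])

```text
clock: 4.52
eef_pos: [0.8056, -0.0212, 0.1557]
tool_rot: [0.041, 0.715, -0.004, 0.698]
ft_force: [0.5, 0.3, -0.2]
grip_width: 0.0857
```

```bash
python3 - <<'E'
from h import *
go([0.74,0.0,0.2],-6.2,4); print(get_obs()['joint_pos'].round(3))
E
```

```text
clk 4.52 p [ 0.8056 -0.0212  0.1557] x [-0.023  0.052 -0.998] y [0.064 0.997 0.05 ] z [ 0.998 -0.063 -0.027] w 0.0857 F [ 0.5  0.3 -0.2]
total roll 0.0453 D [-0.0416  0.0192 -0.0679]; 4 rows: x -0.0104 y 0.0045 z -0.0171 roll 0.0113 j6 0.02
[-0.045  1.075  1.273  1.794  0.051  0.017]
```

Emit:
arm_command(motion=[{"x": -0.03, "y": 0, "z": 0.04, "roll": 0, "fingers": 1}, {"x": -0.03, "y": 0, "z": 0.04, "roll": 0, "fingers": 1}, {"x": -0.03, "y": 0, "z": 0.04, "roll": 0, "fingers": 1}])

```text
clock: 4.77
eef_pos: [0.8264, -0.0274, 0.1956]
tool_rot: [0.041, 0.682, -0.005, 0.73]
ft_force: [-0.6, -0.2, -0.0]
grip_width: 0.0853
```

```bash
python3 - <<'E'
from h import *
go([0.622,0.02,0.16],-6.2,5); print(get_obs()['joint_pos'].round(3))
E
```

```text
clk 4.77 p [ 0.8264 -0.0274  0.1956] x [ 0.069  0.048 -0.996] y [0.064 0.997 0.053] z [ 0.996 -0.068  0.066] w 0.0853 F [-0.6 -0.2 -0. ]
total roll 0.0403 D [ 0.0237  0.0323 -0.2091]; 5 rows: x 0.0047 y 0.0058 z -0.0419 roll 0.0081 j6 0.02
[-0.052  1.028  1.275  1.752  0.052  0.016]
```

Emit:
arm_command(motion=[{"x": 0.0, "y": 0.005, "z": -0.034, "roll": 0.007, "fingers": 1}, {"x": 0.0, "y": 0.005, "z": -0.034, "roll": 0.007, "fingers": 1}, {"x": 0.0, "y": 0.005, "z": -0.034, "roll": 0.007, "fingers": 1}, {"x": 0.002, "y": 0.005, "z": -0.034, "roll": 0.007, "fingers": 1}, {"x": 0.002, "y": 0.005, "z": -0.03, "roll": 0.007, "fingers": 1}, {"x": 0.0, "y": 0.003, "z": -0.02, "roll": 0.006, "fingers": 1}])

```text
clock: 5.27
eef_pos: [0.6807, 0.0077, 0.2052]
tool_rot: [0.056, 0.661, -0.019, 0.748]
ft_force: [-0.2, 0.3, -0.0]
grip_width: 0.0855
```

```bash
python3 - <<'E'
from h import *
go([0.622,0.02,0.11],-6.2,3); print(get_obs()['joint_pos'].round(3))
grab('side','pics/s1.png');grab('top','pics/t1.png')
s=load('pics/s1.png')['frame'][150:260,240:380,::-1]; cv2.imwrite('pics/b1.png',cv2.resize(s,None,fx=5,fy=5,interpolation=2))
E
```

```text
clk 5.27 p [0.6807 0.0077 0.2052] x [ 0.125  0.046 -0.991] y [0.102 0.993 0.059] z [ 0.987 -0.109  0.119] w 0.0855 F [-0.2  0.3 -0. ]
total roll -0.0017 D [ 0.0876  0.0006 -0.0706]; 3 rows: x 0.0292 y 0.0002 z -0.0235 roll -0.0006 j6 0.1
[-0.01   0.517  0.335  1.264  0.047  0.1  ]
```

View pics/b1.png

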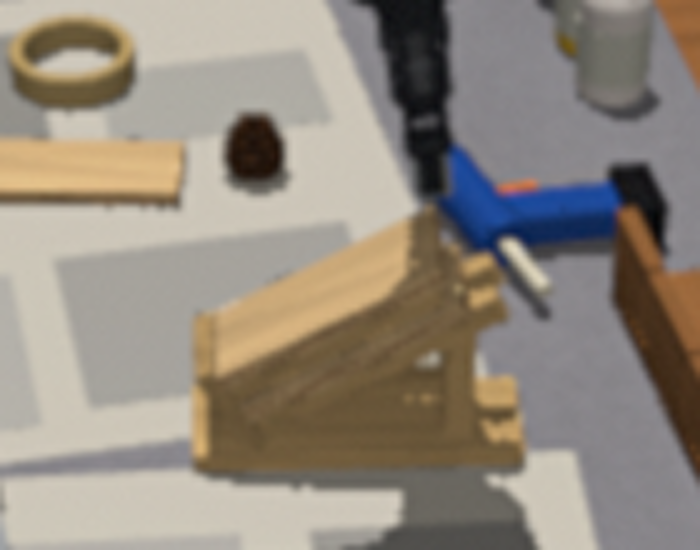

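```bash
python3 - <<'E'
from h import *
o=get_obs();M=R.from_quat(o['tool_rot']).as_matrix();p=o['eef_pos'];s=load('pics/s1.png');t=load('pics/t1.png')
im=s['frame'][:,:,::-1].copy()
x,y,w,h=300,150,60,50;k=12
im=cv2.resize(im[y:y+h,x:x+w],None,fx=k,fy=k,interpolation=2)
for b,col in((0,(0,0,255)),(0.013,(0,255,0))):
  for sgn in(-1,1):
   for zz in (-.011,.011):
    q=p-b*M[:,0]+sgn*0.0425*M[:,1]+zz*M[:,2]; u=proj(s,q)[0]; cv2.circle(im,tuple(int(v) for v in (u-[x,y]+.5)*k),3,col,-1); print(u)
cv2.imwrite('pics/b2.png',im)
E
```

```text
[323.3775884  191.01607867]
[331.33535282 190.02243949]
[320.90126196 172.47109212]
[328.52420073 171.50149821]
[322.95454661 187.35968753]
[330.95794145 186.35669024]
[320.48151473 168.86631757]
[328.14616434 167.88796083]
```

View pics/b2.png

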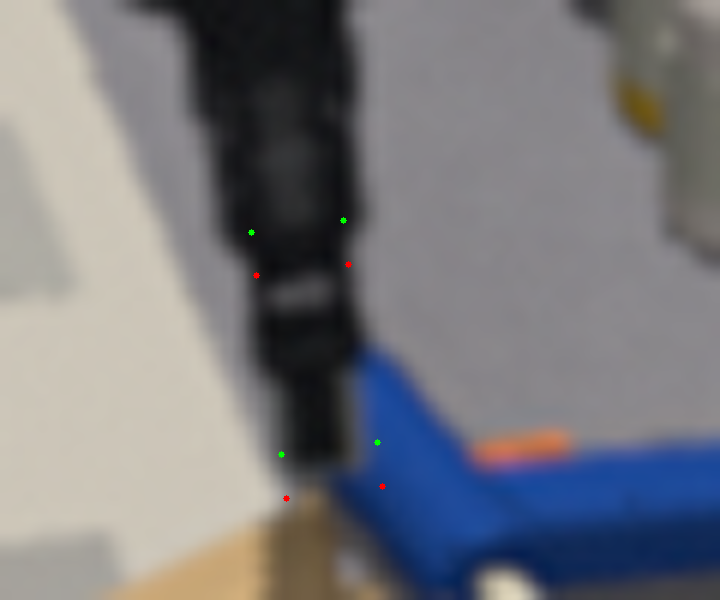

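```bash
python3 - <<'E'
from h import *
go([0.617,0.0195,0.15],-6.2,3)
E
```

```text
clk 5.37 p [0.6799 0.0081 0.206 ] x [ 0.123  0.046 -0.991] y [0.101 0.993 0.059] z [ 0.987 -0.108  0.118] w 0.0853 F [-0.  -0.6  0.5]
total roll -0.0005 D [ 0.0483  0.0017 -0.0699]; 3 rows: x 0.0161 y 0.0006 z -0.0233 roll -0.0002 j6 0.1
```

Emit:
arm_command(motion=[{"x": 0.013, "y": 0.0006, "z": -0.027, "roll": 0, "fingers": 1}, {"x": 0.016, "y": 0.0006, "z": -0.025, "roll": 0, "fingers": 1}, {"x": 0.016, "y": 0.0006, "z": -0.02, "roll": 0, "fingers": 1}, {"x": 0, "y": 0, "z": 0, "roll": 0, "fingers": 1}])

```text
clock: 5.7
eef_pos: [0.6207, 0.0192, 0.1663]
tool_rot: [0.056, 0.65, -0.018, 0.757]
ft_force: [-1.8, 0.0, -0.7]
grip_width: 0.0855
```

```bash
python3 - <<'E'
from h import *
go([0.623,0.0202,0.094],-6.2,3)
E
```

```text
clk 5.7 p [0.6207 0.0192 0.1663] x [ 0.153  0.046 -0.987] y [0.1   0.993 0.062] z [ 0.983 -0.108  0.148] w 0.0855 F [-1.8  0.  -0.7]
total roll -0.0015 D [ 0.0717 -0.0032 -0.0085]; 3 rows: x 0.0239 y -0.0011 z -0.0029 roll -0.0005 j6 0.12
```

Emit:
arm_command(motion=[{"x": 0.02, "y": -0.001, "z": -0.0025, "roll": 0, "fingers": 1}, {"x": 0.02, "y": -0.001, "z": -0.0025, "roll": 0, "fingers": 1}, {"x": 0.018, "y": -0.001, "z": -0.0025, "roll": 0, "fingers": 1}, {"x": 0.008, "y": 0, "z": 0, "roll": 0, "fingers": 1}])

```text
clock: 6.03
eef_pos: [0.6381, 0.019, 0.1167]
tool_rot: [0.056, 0.637, -0.017, 0.769]
ft_force: [-0.3, -0.6, 0.1]
grip_width: 0.0853
```

```bash
python3 - <<'E'
from h import *
go([0.623,0.0202,0.094],-6.2,1)
E
```

```text
clk 6.03 p [0.6381 0.019  0.1167] x [ 0.188  0.045 -0.981] y [0.099 0.993 0.065] z [ 0.977 -0.109  0.182] w 0.0853 F [-0.3 -0.6  0.1]
total roll -0.0027 D [ 0.0194 -0.0018 -0.019 ]; 1 rows: x 0.0194 y -0.0018 z -0.0190 roll -0.0027 j6 0.12
```

Emit:
arm_command(motion=[{"x": 0.008, "y": -0.001, "z": -0.012, "roll": 0, "fingers": 1}, {"x": 0.008, "y": -0.001, "z": -0.008, "roll": 0, "fingers": 1}, {"x": 0.003, "y": 0, "z": -0.001, "roll": 0, "fingers": 1}])

```text
clock: 6.28
eef_pos: [0.631, 0.0194, 0.1013]
tool_rot: [0.057, 0.63, -0.017, 0.774]
ft_force: [0.1, 0.4, 0.2]
grip_width: 0.0854
```

```bash
python3 - <<'E'
from h import *
go([0.623,0.0202,0.094],-6.2,1)
s=grab('side','pics/s2.png')['frame'][150:260,240:380,::-1]; cv2.imwrite('pics/b3.png',cv2.resize(s,None,fx=5,fy=5,interpolation=2))
E
```

```text
clk 6.28 p [0.631  0.0194 0.1013] x [ 0.205  0.045 -0.978] y [0.098 0.993 0.066] z [ 0.974 -0.11   0.199] w 0.0854 F [0.1 0.4 0.2]
total roll -0.0041 D [ 0.0056 -0.0005 -0.0093]; 1 rows: x 0.0056 y -0.0005 z -0.0093 roll -0.0041 j6 0.12
```

View pics/b3.png

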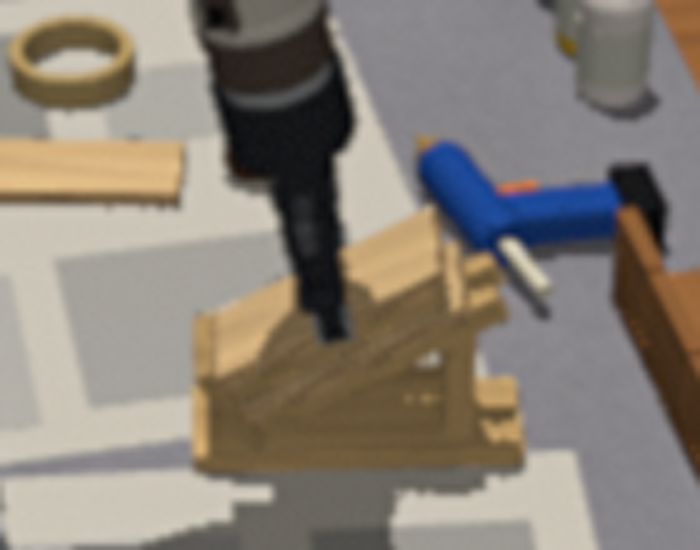

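Emit:
arm_command(motion=[{"x": 0.004, "y": 0, "z": -0.009, "roll": -0.004, "fingers": 1}, {"x": 0.001, "y": 0, "z": -0.001, "roll": 0, "fingers": 0.7}, {"x": 0, "y": 0, "z": 0, "roll": 0, "fingers": 0.5}])

```text
clock: 6.58
eef_pos: [0.6302, 0.0206, 0.1012]
tool_rot: [0.056, 0.625, -0.016, 0.779]
ft_force: [-1.0, 2.2, 4.7]
grip_width: 0.0641
```

```bash
python3 - <<'E'
from h import *
go([0.624,0.0202,0.094],-6.2,1)
E
```

```text
clk 6.58 p [0.6302 0.0206 0.1012] x [ 0.219  0.046 -0.975] y [0.094 0.993 0.067] z [ 0.971 -0.106  0.213] w 0.0641 F [-1.   2.2  4.7]
total roll -0.0007 D [ 0.0056 -0.0014 -0.0075]; 1 rows: x 0.0056 y -0.0014 z -0.0075 roll -0.0007 j6 0.12
```

Emit:
arm_command(motion=[{"x": 0, "y": 0, "z": 0, "roll": 0, "fingers": 0}, {"x": -0.01, "y": 0, "z": 0.001, "roll": 0, "fingers": 0}, {"x": -0.018, "y": 0, "z": 0.002, "roll": 0, "fingers": 0}, {"x": -0.018, "y": 0, "z": 0.002, "roll": 0, "fingers": 0}])

```text
clock: 6.92
eef_pos: [0.6262, 0.0176, 0.1492]
tool_rot: [0.056, 0.625, -0.016, 0.778]
ft_force: [1.2, -0.8, -1.0]
grip_width: 0.0615
```

```bash
python3 - <<'E'
from h import *
go([0.624,0.0202,0.19],-6.2,3)
s=grab('side','pics/s3.png')['frame'][130:260,220:380,::-1]; cv2.imwrite('pics/b4.png',cv2.resize(s,None,fx=4.5,fy=4.5,interpolation=2))
E
```

```text
clk 6.92 p [0.6262 0.0176 0.1492] x [ 0.217  0.045 -0.975] y [0.094 0.993 0.067] z [ 0.972 -0.106  0.211] w 0.0615 F [ 1.2 -0.8 -1. ]
total roll -0.0008 D [-0.0401  0.0051  0.0062]; 3 rows: x -0.0134 y 0.0017 z 0.0021 roll -0.0003 j6 0.11
```

View pics/b4.png

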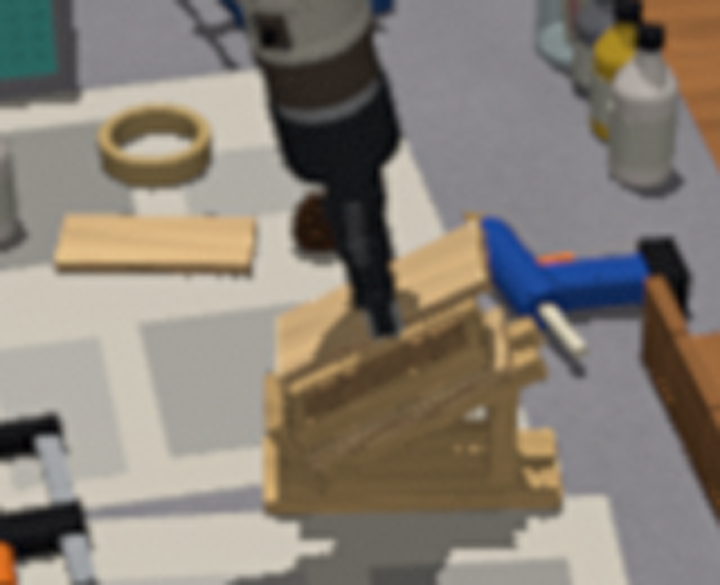

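```bash
python3 - <<'E'
from h import *
go([0.505,0.313,0.16],-10.7,10)
E
```

```text
clk 6.97 p [0.6287 0.0174 0.1543] x [ 0.225  0.045 -0.973] y [0.094 0.993 0.068] z [ 0.97  -0.107  0.219] w 0.0613 F [1.  0.4 2.4]
total roll 0.0757 D [-0.02    0.2823 -0.1503]; 10 rows: x -0.0020 y 0.0277 z -0.0160 roll 0.0076 j6 0.11
```

Emit:
arm_command(motion=[{"x": -0.003, "y": 0.0277, "z": -0.016, "roll": 0.0076, "fingers": 0}, {"x": -0.003, "y": 0.0277, "z": -0.016, "roll": 0.0076, "fingers": 0}, {"x": -0.003, "y": 0.0277, "z": -0.016, "roll": 0.0076, "fingers": 0}, {"x": -0.003, "y": 0.0277, "z": -0.016, "roll": 0.0076, "fingers": 0}, {"x": -0.003, "y": 0.0277, "z": -0.016, "roll": 0.0076, "fingers": 0}, {"x": -0.003, "y": 0.0277, "z": -0.016, "roll": 0.0076, "fingers": 0}, {"x": -0.003, "y": 0.0277, "z": -0.016, "roll": 0.0076, "fingers": 0}, {"x": -0.003, "y": 0.0277, "z": -0.016, "roll": 0.0076, "fingers": 0}, {"x": -0.003, "y": 0.0277, "z": -0.016, "roll": 0.0076, "fingers": 0}, {"x": -0.002, "y": 0.02, "z": -0.012, "roll": 0.0076, "fingers": 0}, {"x": -0.001, "y": 0, "z": 0, "roll": 0, "fingers": 0}])

```text
clock: 7.88
eef_pos: [0.5137, 0.317, 0.1829]
tool_rot: [0.094, 0.611, -0.041, 0.785]
ft_force: [0.6, -0.1, -0.1]
grip_width: 0.0611
```

```bash
python3 - <<'E'
from h import *
go([0.505,0.313,0.14],-10.7,2)
s=grab('side','pics/s4.png')['frame'][110:240,180:340,::-1]; cv2.imwrite('pics/b5.png',cv2.resize(s,None,fx=4.5,fy=4.5,interpolation=2))
s=grab('top','pics/t4.png')['frame'][140:290,110:270,::-1]; cv2.imwrite('pics/b6.png',cv2.resize(s,None,fx=4,fy=4,interpolation=2))
E
```

```text
clk 7.88 p [0.5137 0.317  0.1829] x [ 0.251  0.051 -0.967] y [0.178 0.979 0.098] z [ 0.952 -0.197  0.236] w 0.0611 F [ 0.6 -0.1 -0.1]
total roll -0.0167 D [ 0.0391 -0.0097 -0.0176]; 2 rows: x 0.0196 y -0.0048 z -0.0088 roll -0.0083 j6 0.78
```

View pics/b5.png

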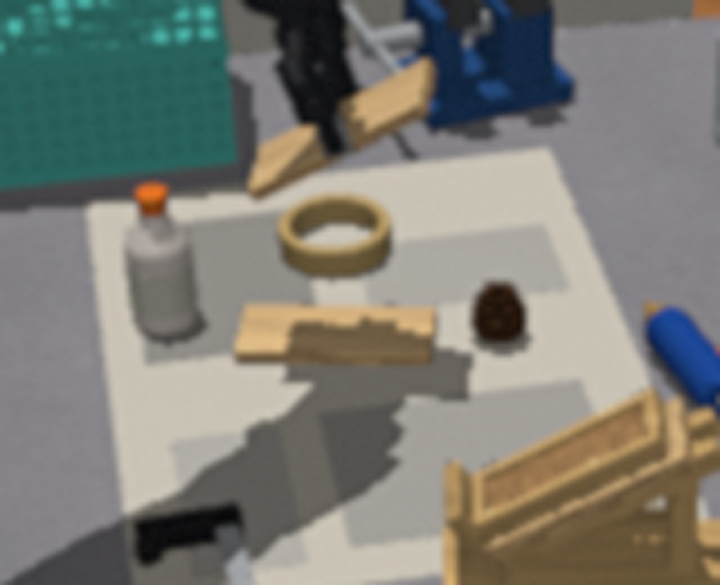

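View pics/b6.png

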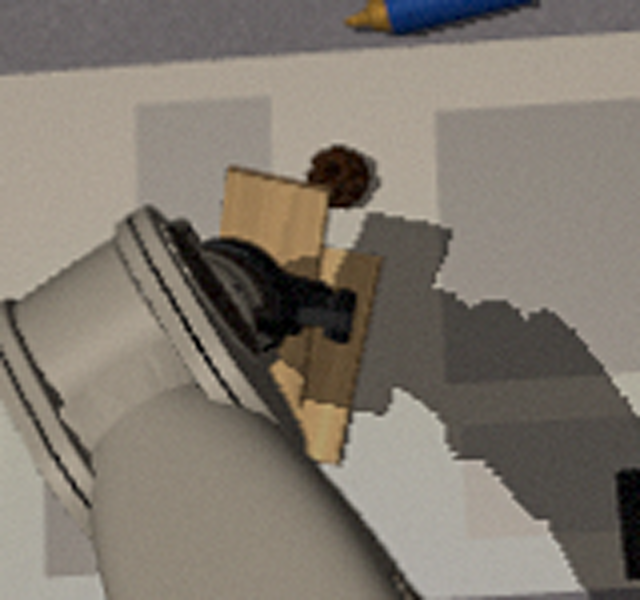

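Emit:
arm_command(motion=[{"x": -0.001, "y": 0, "z": 0, "roll": 0, "fingers": 0}, {"x": -0.001, "y": 0, "z": 0, "roll": 0, "fingers": 0}, {"x": -0.001, "y": 0, "z": 0, "roll": 0, "fingers": 0}, {"x": -0.001, "y": 0, "z": 0, "roll": 0, "fingers": 0}, {"x": -0.001, "y": 0, "z": 0, "roll": 0, "fingers": 0}, {"x": -0.001, "y": 0, "z": 0, "roll": 0, "fingers": 0}, {"x": -0.001, "y": 0, "z": 0, "roll": 0, "fingers": 0}, {"x": -0.001, "y": 0, "z": 0, "roll": 0, "fingers": 0}, {"x": -0.001, "y": 0, "z": 0, "roll": 0, "fingers": 0}, {"x": -0.001, "y": 0, "z": 0, "roll": 0, "fingers": 0}, {"x": -0.001, "y": 0, "z": 0, "roll": 0, "fingers": 0}, {"x": -0.001, "y": 0, "z": 0, "roll": 0, "fingers": 0}, {"x": -0.001, "y": 0, "z": 0, "roll": 0, "fingers": 0}, {"x": -0.001, "y": 0, "z": 0, "roll": 0, "fingers": 0}, {"x": -0.001, "y": 0, "z": 0, "roll": 0, "fingers": 0}, {"x": -0.001, "y": 0, "z": 0, "roll": 0, "fingers": 0}, {"x": -0.001, "y": 0, "z": 0, "roll": 0, "fingers": 0}, {"x": -0.001, "y": 0, "z": 0, "roll": 0, "fingers": 0}, {"x": -0.001, "y": 0, "z": 0, "roll": 0, "fingers": 0}, {"x": -0.001, "y": 0, "z": 0, "roll": 0, "fingers": 0}])

```text
clock: 9.65
eef_pos: [0.5121, 0.3064, 0.2043]
tool_rot: [0.096, 0.61, -0.046, 0.785]
ft_force: [-1.2, -0.1, -0.2]
grip_width: 0.061
```

```bash
python3 - <<'E'
from h import *
go([0.505,0.313,0.14],-10.7,2)
E
```

```text
clk 9.65 p [0.5121 0.3064 0.2043] x [ 0.252  0.044 -0.967] y [0.19  0.977 0.094] z [ 0.949 -0.207  0.238] w 0.061 F [-1.2 -0.1 -0.2]
total roll -0.0278 D [ 0.0606 -0.001  -0.0234]; 2 rows: x 0.0303 y -0.0004 z -0.0117 roll -0.0139 j6 0.78
```

```bash
python3 - <<'E'
from h import *
go([0.245,0.15,0.22],-10.7,9); print(get_obs()['joint_pos'].round(3))
E
```

```text
clk 9.65 p [0.5121 0.3064 0.2043] x [ 0.252  0.044 -0.967] y [0.19  0.977 0.094] z [ 0.949 -0.207  0.238] w 0.061 F [-1.2 -0.1 -0.2]
total roll -0.0278 D [-0.0894 -0.2022 -0.2173]; 9 rows: x -0.0099 y -0.0222 z -0.0244 roll -0.0031 j6 0.78
[ 0.592  0.264 -0.07   1.    -0.104  0.783]
```

Emit:
arm_command(motion=[{"x": -0.01, "y": -0.022, "z": -0.0244, "roll": -0.003, "fingers": 0}, {"x": -0.01, "y": -0.022, "z": -0.0244, "roll": -0.003, "fingers": 0}, {"x": -0.01, "y": -0.022, "z": -0.0244, "roll": -0.003, "fingers": 0}, {"x": -0.01, "y": -0.022, "z": -0.0244, "roll": -0.003, "fingers": 0}, {"x": -0.01, "y": -0.022, "z": -0.0244, "roll": -0.003, "fingers": 0}, {"x": -0.01, "y": -0.022, "z": -0.0244, "roll": -0.003, "fingers": 0}, {"x": -0.01, "y": -0.022, "z": -0.0244, "roll": -0.003, "fingers": 0}])

```text
clock: 10.23
eef_pos: [0.3019, 0.185, 0.2142]
tool_rot: [0.088, 0.61, -0.04, 0.787]
ft_force: [-0.1, 0.8, -0.1]
grip_width: 0.0611
```

```bash
python3 - <<'E'
from h import *
go([0.245,0.15,0.22],-10.7,2); print(get_obs()['joint_pos'].round(3))
E
```

```text
clk 10.23 p [0.3019 0.185  0.2142] x [ 0.253  0.045 -0.966] y [0.171 0.981 0.09 ] z [ 0.952 -0.188  0.241] w 0.0611 F [-0.1  0.8 -0.1]
total roll -0.0075 D [-0.0215 -0.0436 -0.0462]; 2 rows: x -0.0108 y -0.0217 z -0.0231 roll -0.0038 j6 0.82
[ 0.651 -0.235 -0.552  1.022 -0.118  0.821]
```

Emit:
arm_command(motion=[{"x": -0.01, "y": -0.022, "z": -0.024, "roll": -0.002, "fingers": 0}, {"x": -0.01, "y": -0.022, "z": -0.024, "roll": -0.002, "fingers": 0}, {"x": -0.01, "y": -0.022, "z": -0.024, "roll": 0, "fingers": 0}])

```text
clock: 10.48
eef_pos: [0.2102, 0.1292, 0.2197]
tool_rot: [0.087, 0.61, -0.039, 0.787]
ft_force: [0.9, 0.9, -0.4]
grip_width: 0.0618
```

```bash
python3 - <<'E'
from h import *
go([0.20,0.12,0.22],-10.7,2); print(get_obs()['joint_pos'].round(3))
E
```

```text
clk 10.48 p [0.2102 0.1292 0.2197] x [ 0.254  0.045 -0.966] y [0.167 0.982 0.09 ] z [ 0.953 -0.185  0.242] w 0.0618 F [ 0.9  0.9 -0.4]
total roll -0.0046 D [-0.0033 -0.0108 -0.008 ]; 2 rows: x -0.0016 y -0.0054 z -0.0040 roll -0.0023 j6 0.88
[ 0.714 -0.491 -0.675  1.161 -0.132  0.879]
```

```bash
python3 - <<'E'
from h import *
go([0.487,0.3175,0.20],-10.7,10)
E
```

```text
clk 10.48 p [0.2102 0.1292 0.2197] x [ 0.254  0.045 -0.966] y [0.167 0.982 0.09 ] z [ 0.953 -0.185  0.242] w 0.0618 F [ 0.9  0.9 -0.4]
total roll -0.0046 D [0.0979 0.2294 0.2241]; 10 rows: x 0.0098 y 0.0229 z 0.0225 roll -0.0005 j6 0.88
```

Emit:
arm_command(motion=[{"x": 0.009, "y": 0.0229, "z": 0.0225, "roll": 0, "fingers": 0}, {"x": 0.009, "y": 0.0229, "z": 0.0225, "roll": 0, "fingers": 0}, {"x": 0.009, "y": 0.0229, "z": 0.0225, "roll": 0, "fingers": 0}, {"x": 0.009, "y": 0.0229, "z": 0.0225, "roll": 0, "fingers": 0}, {"x": 0.009, "y": 0.0229, "z": 0.0225, "roll": 0, "fingers": 0}, {"x": 0.009, "y": 0.0229, "z": 0.0225, "roll": 0, "fingers": 0}, {"x": 0.009, "y": 0.0229, "z": 0.0225, "roll": 0, "fingers": 0}, {"x": 0.009, "y": 0.0229, "z": 0.0225, "roll": 0, "fingers": 0}, {"x": 0.009, "y": 0.0229, "z": 0.0225, "roll": 0, "fingers": 0}, {"x": 0.005, "y": 0.012, "z": 0.012, "roll": 0, "fingers": 0}])

```text
clock: 11.32
eef_pos: [0.4739, 0.3093, 0.2348]
tool_rot: [0.101, 0.593, -0.025, 0.798]
ft_force: [-0.4, -0.4, -0.5]
grip_width: 0.061
```

```bash
python3 - <<'E'
from h import *
go([0.487,0.3175,0.08],-10.7,5); print(get_obs()['joint_pos'].round(3))
E
```

```text
clk 11.32 p [0.4739 0.3093 0.2348] x [ 0.294  0.08  -0.952] y [0.159 0.978 0.131] z [ 0.942 -0.19   0.275] w 0.061 F [-0.4 -0.4 -0.5]
total roll -0.0120 D [ 0.1519 -0.0102 -0.0318]; 5 rows: x 0.0304 y -0.0020 z -0.0064 roll -0.0024 j6 0.8
[ 0.638  0.149 -0.15   0.982 -0.111  0.802]
```

```bash
python3 - <<'E'
from h import *
go([0.22,0.14,0.52],-10.7,13); print(get_obs()['joint_pos'].round(3))
E
```

```text
clk 11.32 p [0.4739 0.3093 0.2348] x [ 0.294  0.08  -0.952] y [0.159 0.978 0.131] z [ 0.942 -0.19   0.275] w 0.061 F [-0.4 -0.4 -0.5]
total roll -0.0120 D [-0.3599 -0.1686 -0.1285]; 13 rows: x -0.0277 y -0.0129 z -0.0100 roll -0.0009 j6 0.8
[ 0.638  0.149 -0.15   0.982 -0.111  0.802]
```

Emit:
arm_command(motion=[{"x": -0.0277, "y": -0.0129, "z": -0.01, "roll": 0, "fingers": 0}, {"x": -0.0277, "y": -0.0129, "z": -0.01, "roll": 0, "fingers": 0}, {"x": -0.0277, "y": -0.0129, "z": -0.01, "roll": 0, "fingers": 0}, {"x": -0.0277, "y": -0.0129, "z": -0.01, "roll": 0, "fingers": 0}, {"x": -0.0277, "y": -0.0129, "z": -0.01, "roll": 0, "fingers": 0}, {"x": -0.0277, "y": -0.0129, "z": -0.01, "roll": 0, "fingers": 0}, {"x": -0.0277, "y": -0.0129, "z": -0.01, "roll": 0, "fingers": 0}, {"x": -0.0277, "y": -0.0129, "z": -0.01, "roll": 0, "fingers": 0}, {"x": -0.0277, "y": -0.0129, "z": -0.01, "roll": 0, "fingers": 0}, {"x": -0.0277, "y": -0.0129, "z": -0.01, "roll": 0, "fingers": 0}])

```text
clock: 12.15
eef_pos: [0.2771, 0.1795, 0.451]
tool_rot: [0.094, 0.603, -0.032, 0.792]
ft_force: [0.8, 0.4, -0.4]
grip_width: 0.0611
```

```bash
python3 - <<'E'
from h import *
go([0.22,0.14,0.52],-10.7,3); print(get_obs()['joint_pos'].round(3))
E
```

```text
clk 12.15 p [0.2771 0.1795 0.451 ] x [ 0.271  0.062 -0.961] y [0.164 0.98  0.11 ] z [ 0.949 -0.187  0.255] w 0.0611 F [ 0.8  0.4 -0.4]
total roll -0.0078 D [-0.0842 -0.0404 -0.0291]; 3 rows: x -0.0281 y -0.0135 z -0.0097 roll -0.0026 j6 0.85
[ 0.689 -0.294  0.018  1.629 -0.124  0.853]
```

```bash
cat > fit.py <<'E'
import numpy as np
from scipy.optimize import least_squares
D=[([.2414,.0039,1.335],.1466,-.4775,.2305),([.557,.422,1.466],.6375,-.007,.2105),([.573,.427,1.488],.6303,-.0073,.2027),([.959,1.134,1.84],.75,-.0151,.1977),([1.028,1.275,1.752],.8264,-.0274,.1956),([.517,.335,1.264],.6807,.0077,.2052),([.264,-.07,1.0],.5121,.3064,.2043),([-.235,-.552,1.022],.3019,.185,.2142),([-.491,-.675,1.161],.2102,.1292,.2197),([.149,-.15,.982],.4739,.3093,.2348),([-.294,.018,1.629],.2771,.1795,.451)]
def fk(p,j):
    r0,h,L1,a1,L2,a2,Lt=p; q2,q3,q4=j; f=q2-q3; t=f+q4
    return np.array([r0+L1*np.sin(q2+a1)+L2*np.cos(f+a2)+Lt*np.cos(t), h+L1*np.cos(q2+a1)-L2*np.sin(f+a2)-Lt*np.sin(t)])
def res(p): return np.concatenate([fk(p,j)-[np.hypot(x,y),z] for j,x,y,z in D])
s=least_squares(res,[0,.35,.35,0,.35,0,.3])
if __name__=='__main__':
    print(s.x.round(4),np.abs(s.fun).max())
    for j3 in(-1.0,-.7,-.4,-.1,.2,.5):
        print(j3,[fk(s.x,[-1.05,j3,1.32+1.05+j3]).round(3) , 1.32+1.05+j3])
    print('j3min',[(j2,fk(s.x,[j2,-1.09,1.32-j2-1.09]).round(3)) for j2 in(-1,-.5,-.2,0,.3,.6)])
E
python3 fit.py
```

```text
[-0.0006  0.2458  0.4923  0.0033  0.3917 -0.0166  0.4061] 0.0010929916842095377
-1.0 [array([0.065, 0.125]), 1.37]
-0.7 [array([0.04 , 0.239]), 1.6700000000000002]
-0.4 [array([-0.018,  0.341]), 1.9700000000000002]
-0.1 [array([-0.104,  0.421]), 2.27]
0.2 [array([-0.209,  0.473]), 2.5700000000000003]
0.5 [array([-0.324,  0.491]), 2.87]
j3min [(-1, array([0.077, 0.091])), (-0.5, array([0.195, 0.073])), (-0.2, array([0.255, 0.035])), (0, array([0.289, 0.001])), (0.3, array([ 0.324, -0.062])), (0.6, array([ 0.339, -0.132]))]
```

```bash
python3 - <<'E'
from h import *
go([0.485,0.3165,0.17],-10.7,15); print(get_obs()['joint_pos'].round(3))
E
```

```text
clk 12.15 p [0.2771 0.1795 0.451 ] x [ 0.271  0.062 -0.961] y [0.164 0.98  0.11 ] z [ 0.949 -0.187  0.255] w 0.0611 F [ 0.8  0.4 -0.4]
total roll -0.0078 D [0.3348 0.1375 0.0998]; 15 rows: x 0.0223 y 0.0091 z 0.0067 roll -0.0005 j6 0.85
[ 0.689 -0.294  0.018  1.629 -0.124  0.853]
```

Emit:
arm_command(motion=[{"x": 0.0223, "y": 0.0092, "z": 0.0068, "roll": 0, "fingers": 0}, {"x": 0.0223, "y": 0.0092, "z": 0.0068, "roll": 0, "fingers": 0}, {"x": 0.0223, "y": 0.0092, "z": 0.0068, "roll": 0, "fingers": 0}, {"x": 0.0223, "y": 0.0092, "z": 0.0068, "roll": 0, "fingers": 0}, {"x": 0.0223, "y": 0.0092, "z": 0.0068, "roll": 0, "fingers": 0}, {"x": 0.0223, "y": 0.0092, "z": 0.0068, "roll": 0, "fingers": 0}, {"x": 0.0223, "y": 0.0092, "z": 0.0068, "roll": 0, "fingers": 0}, {"x": 0.0223, "y": 0.0092, "z": 0.0068, "roll": 0, "fingers": 0}, {"x": 0.0223, "y": 0.0092, "z": 0.0068, "roll": 0, "fingers": 0}, {"x": 0.0223, "y": 0.0092, "z": 0.0068, "roll": 0, "fingers": 0}, {"x": 0.0223, "y": 0.0092, "z": 0.0068, "roll": 0, "fingers": 0}, {"x": 0.0223, "y": 0.0092, "z": 0.0068, "roll": 0, "fingers": 0}])

```text
clock: 13.15
eef_pos: [0.4539, 0.2961, 0.2449]
tool_rot: [0.104, 0.59, -0.022, 0.8]
ft_force: [-0.5, -0.1, -0.5]
grip_width: 0.0614
```

```bash
python3 - <<'E'
from h import *
go([0.485,0.3165,0.17],-10.7,3); print(get_obs()['joint_pos'].round(3))
E
```

```text
clk 13.15 p [0.4539 0.2961 0.2449] x [ 0.303  0.088 -0.949] y [0.158 0.977 0.141] z [ 0.94  -0.193  0.282] w 0.0614 F [-0.5 -0.1 -0.5]
total roll -0.0151 D [0.0823 0.0143 0.0042]; 3 rows: x 0.0274 y 0.0048 z 0.0014 roll -0.0050 j6 0.8
[ 0.64   0.088 -0.197  0.984 -0.11   0.804]
```

Emit:
arm_command(motion=[{"x": 0.027, "y": 0.005, "z": 0.0014, "roll": -0.003, "fingers": 0}, {"x": 0.027, "y": 0.005, "z": 0.0014, "roll": -0.003, "fingers": 0}, {"x": 0.027, "y": 0.005, "z": 0.0014, "roll": -0.003, "fingers": 0}, {"x": 0.025, "y": 0, "z": -0.006, "roll": -0.003, "fingers": 0}, {"x": 0.015, "y": 0, "z": -0.004, "roll": -0.003, "fingers": 0}])

```text
clock: 13.57
eef_pos: [0.4926, 0.3256, 0.1263]
tool_rot: [0.1, 0.589, -0.017, 0.802]
ft_force: [0.4, -0.7, -1.4]
grip_width: 0.0613
```

```bash
cat > look.py <<'E'
from h import *
import sys
n=sys.argv[1]
s=grab('side',f'pics/s{n}.png')['frame'][110:240,180:340,::-1]; t=grab('top',f'pics/t{n}.png')['frame'][155:285,110:270,::-1]
cv2.imwrite(f'pics/v{n}.png',np.hstack([cv2.resize(a,None,fx=2.5*1,fy=2.5,interpolation=2) for a in(s,t)]))
E
python3 - <<'E'
from h import *
go([0.487,0.3175,0.075],-10.7,3); print(get_obs()['joint_pos'].round(3))
E
python3 look.py 5
```

```text
clk 13.57 p [0.4926 0.3256 0.1263] x [ 0.307  0.091 -0.948] y [0.144 0.98  0.14 ] z [ 0.941 -0.179  0.287] w 0.0613 F [ 0.4 -0.7 -1.4]
total roll -0.0014 D [ 0.0462 -0.0159 -0.0185]; 3 rows: x 0.0154 y -0.0053 z -0.0062 roll -0.0005 j6 0.79
[ 0.641  0.276 -0.296  0.693 -0.111  0.79 ]
```

View pics/v5.png

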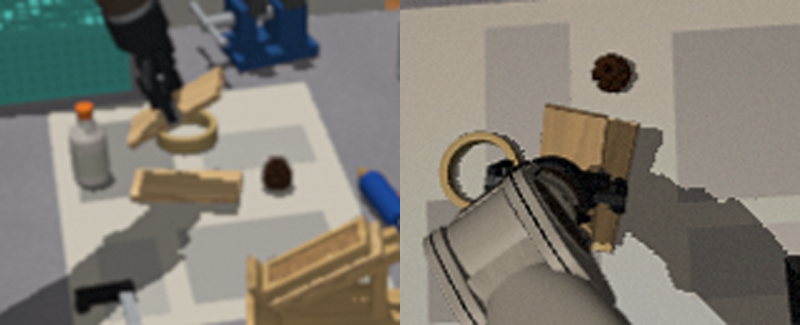

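Emit:
arm_command(motion=[{"x": 0.016, "y": -0.005, "z": -0.006, "roll": 0, "fingers": 0}, {"x": 0.016, "y": -0.005, "z": -0.006, "roll": 0, "fingers": 0}, {"x": 0.014, "y": -0.004, "z": -0.006, "roll": 0, "fingers": 0}])

```text
clock: 13.92
eef_pos: [0.4913, 0.3219, 0.0813]
tool_rot: [0.102, 0.585, -0.014, 0.804]
ft_force: [0.3, 0.6, -1.0]
grip_width: 0.0613
```

```bash
python3 - <<'E'
from h import *
go([0.4855,0.318,0.065],-10.7,2)
E
python3 look.py 6
```

```text
clk 13.92 p [0.4913 0.3219 0.0813] x [ 0.314  0.096 -0.944] y [0.142 0.979 0.147] z [ 0.939 -0.181  0.294] w 0.0613 F [ 0.3  0.6 -1. ]
total roll -0.0033 D [ 0.0132 -0.007  -0.0095]; 2 rows: x 0.0066 y -0.0035 z -0.0048 roll -0.0016 j6 0.79
```

View pics/v6.png

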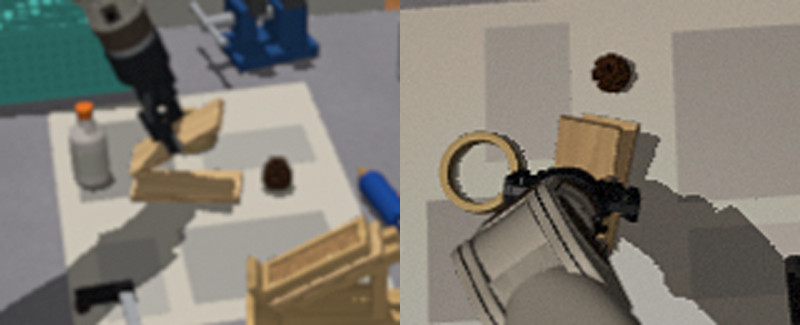

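Emit:
arm_command(motion=[{"x": 0.006, "y": -0.004, "z": -0.006, "roll": -0.002, "fingers": 0}, {"x": 0.006, "y": -0.004, "z": -0.005, "roll": 0, "fingers": 0}])

```text
clock: 14.18
eef_pos: [0.4839, 0.3174, 0.0672]
tool_rot: [0.101, 0.585, -0.014, 0.805]
ft_force: [-0.5, -0.8, -0.8]
grip_width: 0.061
```

```bash
python3 - <<'E'
from h import *
go([0.4855,0.318,0.06],-10.7,2)
c=grab('side','pics/s7.png')['frame'][140:200,220:300,::-1]
cv2.imwrite('pics/v7.png',cv2.resize(c,None,fx=8,fy=8,interpolation=2))
E
```

```text
clk 14.18 p [0.4839 0.3174 0.0672] x [ 0.315  0.097 -0.944] y [0.14  0.979 0.147] z [ 0.939 -0.179  0.295] w 0.061 F [-0.5 -0.8 -0.8]
total roll -0.0017 D [ 0.0074 -0.0002 -0.0007]; 2 rows: x 0.0037 y -0.0001 z -0.0004 roll -0.0008 j6 0.79
```

View pics/v7.png

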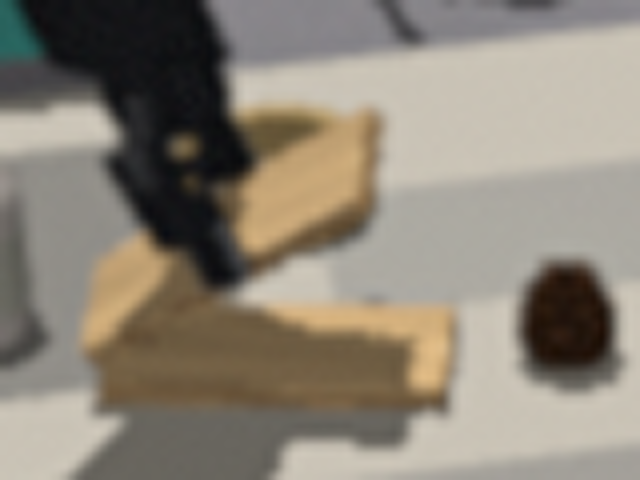

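Emit:
arm_command(motion=[{"x": 0.004, "y": -0.001, "z": 0.004, "roll": 0, "fingers": 0}, {"x": 0.0045, "y": -0.0007, "z": 0.001, "roll": 0, "fingers": 0}, {"x": 0.0045, "y": -0.0007, "z": 0.001, "roll": 0, "fingers": 0}])

```text
clock: 14.48
eef_pos: [0.4935, 0.3152, 0.0571]
tool_rot: [0.102, 0.584, -0.013, 0.805]
ft_force: [-2.4, -0.4, 3.2]
grip_width: 0.0616
```

```bash
python3 - <<'E'
from h import *
go([0.487,0.3175,0.05],-10.7,2)
c=grab('side','pics/s8.png')['frame'][140:200,220:300,::-1]
cv2.imwrite('pics/v8.png',cv2.resize(c,None,fx=8,fy=8,interpolation=2))
E
```

```text
clk 14.48 p [0.4935 0.3152 0.0571] x [ 0.317  0.098 -0.943] y [0.139 0.979 0.149] z [ 0.938 -0.179  0.296] w 0.0616 F [-2.4 -0.4  3.2]
total roll -0.0013 D [ 0.0048  0.0003 -0.0086]; 2 rows: x 0.0024 y 0.0002 z -0.0043 roll -0.0006 j6 0.77
```

View pics/v8.png

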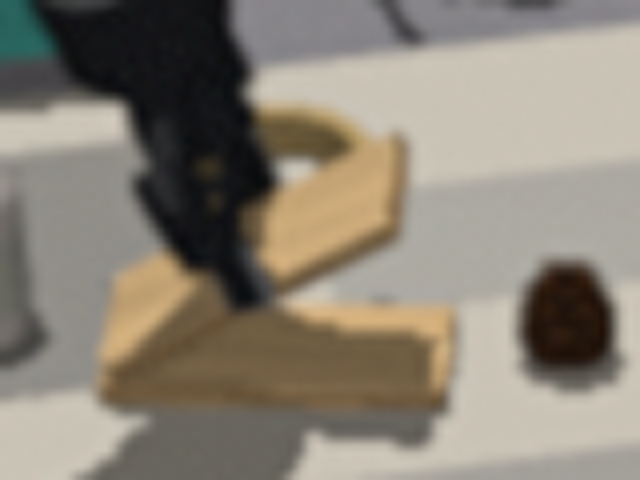

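Emit:
arm_command(motion=[{"x": 0.0045, "y": -0.0007, "z": 0.0004, "roll": 0, "fingers": 0}, {"x": 0.0045, "y": -0.0007, "z": 0.0004, "roll": 0, "fingers": 0}, {"x": 0.0045, "y": -0.0007, "z": 0.0002, "roll": 0, "fingers": 0}])

```text
clock: 14.78
eef_pos: [0.502, 0.3151, 0.0464]
tool_rot: [0.103, 0.582, -0.012, 0.807]
ft_force: [-0.2, -0.5, 6.1]
grip_width: 0.0614
```

```bash
python3 - <<'E'
from h import *
go([0.487,0.3175,0.05],-10.7,2)
c=grab('side','pics/s9.png')['frame'][140:200,220:300,::-1]
cv2.imwrite('pics/v9.png',cv2.resize(c,None,fx=8,fy=8,interpolation=2))
E
```

```text
clk 14.78 p [0.502  0.3151 0.0464] x [ 0.322  0.1   -0.941] y [0.139 0.979 0.152] z [ 0.936 -0.18   0.302] w 0.0614 F [-0.2 -0.5  6.1]
total roll -0.0033 D [-0.008   0.0008 -0.0134]; 2 rows: x -0.0040 y 0.0004 z -0.0067 roll -0.0016 j6 0.76
```

View pics/v9.png

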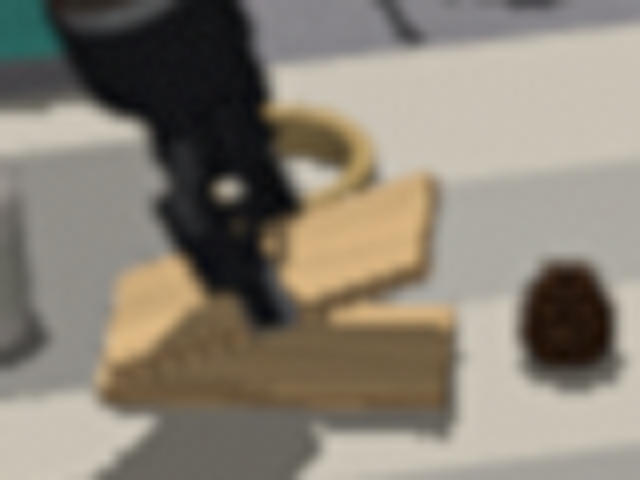

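Emit:
arm_command(motion=[{"x": 0.0045, "y": -0.0007, "z": -0.0012, "roll": 0, "fingers": 0}, {"x": 0.0045, "y": -0.0007, "z": -0.0012, "roll": 0, "fingers": 0}, {"x": 0.0045, "y": -0.0007, "z": -0.0014, "roll": 0, "fingers": 0}])

```text
clock: 15.08
eef_pos: [0.5085, 0.3167, 0.0358]
tool_rot: [0.105, 0.577, -0.011, 0.81]
ft_force: [0.1, -2.7, 6.1]
grip_width: 0.0613
```

```bash
python3 - <<'E'
from h import *
go([0.487,0.3175,0.05],-10.7,2)
c=grab('side','pics/s10.png')['frame'][140:200,220:300,::-1]
cv2.imwrite('pics/v10.png',cv2.resize(c,None,fx=8,fy=8,interpolation=2))
E
```

```text
clk 15.08 p [0.5085 0.3167 0.0358] x [ 0.333  0.103 -0.937] y [0.14  0.978 0.157] z [ 0.932 -0.183  0.311] w 0.0613 F [ 0.1 -2.7  6.1]
total roll -0.0070 D [-0.0204 -0.     -0.0158]; 2 rows: x -0.0102 y 0.0000 z -0.0079 roll -0.0035 j6 0.76
```

View pics/v10.png

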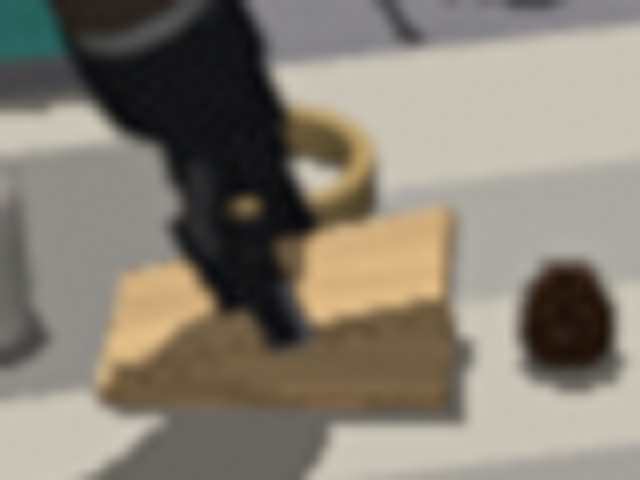

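Emit:
arm_command(motion=[{"x": 0.0045, "y": -0.0007, "z": -0.002, "roll": 0, "fingers": 0}, {"x": 0.0045, "y": -0.0007, "z": -0.002, "roll": 0, "fingers": 0}])

```text
clock: 15.3
eef_pos: [0.5114, 0.3177, 0.028]
tool_rot: [0.106, 0.574, -0.011, 0.812]
ft_force: [0.5, -2.4, 5.6]
grip_width: 0.0612
```

```bash
python3 - <<'E'
from h import *
go([0.487,0.3175,0.05],-10.7,2)
c=grab('side','pics/s11.png')['frame'][140:200,220:300,::-1]
cv2.imwrite('pics/v11.png',cv2.resize(c,None,fx=8,fy=8,interpolation=2))
E
```

```text
clk 15.3 p [0.5114 0.3177 0.028 ] x [ 0.34   0.104 -0.935] y [0.14  0.977 0.16 ] z [ 0.93  -0.185  0.318] w 0.0612 F [ 0.5 -2.4  5.6]
total roll -0.0095 D [-0.0288 -0.0001 -0.0156]; 2 rows: x -0.0144 y -0.0000 z -0.0078 roll -0.0048 j6 0.76
```

View pics/v11.png

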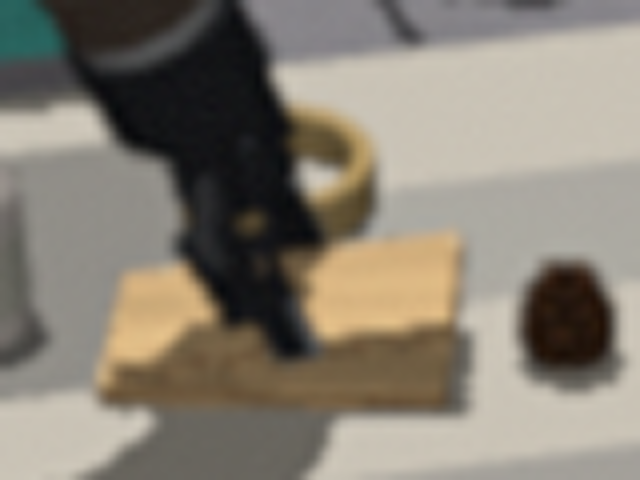

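Emit:
arm_command(motion=[{"x": 0.004, "y": -0.0005, "z": -0.0015, "roll": 0, "fingers": 0}, {"x": 0.001, "y": 0, "z": 0, "roll": 0, "fingers": 0.75}, {"x": 0, "y": 0, "z": 0, "roll": 0, "fingers": 0.8}])

```text
clock: 15.6
eef_pos: [0.5121, 0.3178, 0.0223]
tool_rot: [0.106, 0.574, -0.012, 0.812]
ft_force: [0.0, 0.4, 0.3]
grip_width: 0.0684
```

```bash
python3 - <<'E'
from h import *
go([0.487,0.3175,0.05],-10.7,2)
c=grab('side','pics/s12.png')['frame'][140:200,220:300,::-1]
cv2.imwrite('pics/v12.png',cv2.resize(c,None,fx=8,fy=8,interpolation=2))
E
```

```text
clk 15.6 p [0.5121 0.3178 0.0223] x [ 0.34   0.103 -0.935] y [0.141 0.977 0.159] z [ 0.93  -0.186  0.318] w 0.0684 F [0.  0.4 0.3]
total roll -0.0101 D [-0.0345  0.0005 -0.0145]; 2 rows: x -0.0172 y 0.0003 z -0.0073 roll -0.0050 j6 0.76
```

View pics/v12.png

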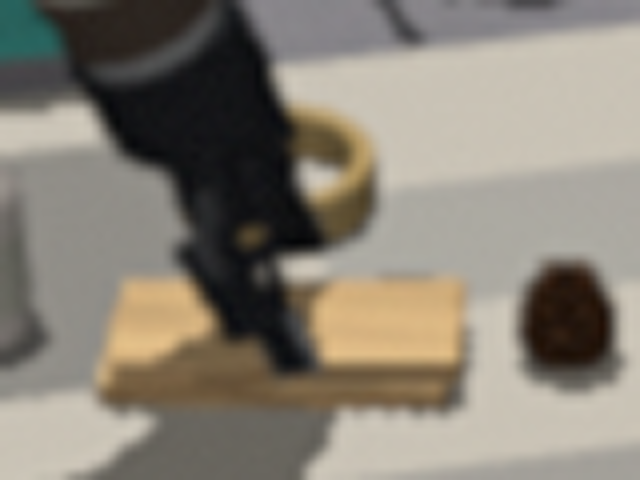

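Emit:
arm_command(motion=[{"x": 0, "y": 0, "z": 0, "roll": 0, "fingers": 1}, {"x": -0.02, "y": 0, "z": 0, "roll": 0, "fingers": 1}, {"x": -0.035, "y": 0, "z": 0, "roll": 0, "fingers": 1}, {"x": -0.035, "y": 0, "z": 0, "roll": 0, "fingers": 1}])

```text
clock: 15.98
eef_pos: [0.4763, 0.3051, 0.0989]
tool_rot: [0.102, 0.581, -0.016, 0.807]
ft_force: [1.6, 0.5, -0.1]
grip_width: 0.0853
```

```bash
python3 - <<'E'
from h import *
go([0.25,0.155,0.07],-6.2,9)
E
python3 look.py 13
```

```text
clk 15.98 p [0.4763 0.3051 0.0989] x [ 0.325  0.094 -0.941] y [0.144 0.979 0.147] z [ 0.935 -0.183  0.304] w 0.0853 F [ 1.6  0.5 -0.1]
total roll -0.0818 D [-0.0604 -0.1837 -0.1928]; 9 rows: x -0.0067 y -0.0196 z -0.0222 roll -0.0091 j6 0.78
```

View pics/v13.png

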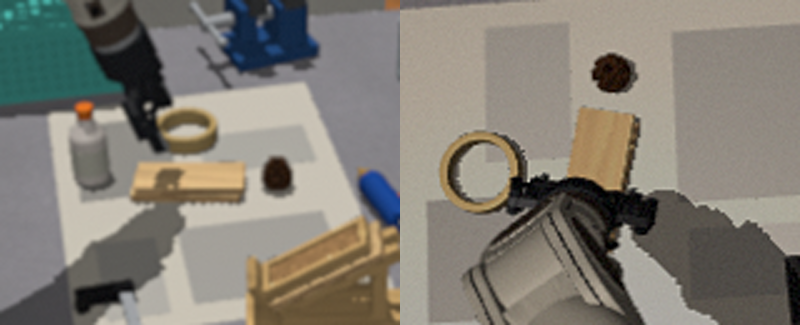

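Emit:
arm_command(motion=[{"x": -0.0075, "y": -0.021, "z": -0.022, "roll": -0.009, "fingers": 1}, {"x": -0.0075, "y": -0.021, "z": -0.022, "roll": -0.009, "fingers": 1}, {"x": -0.0075, "y": -0.021, "z": -0.022, "roll": -0.009, "fingers": 1}, {"x": -0.0075, "y": -0.021, "z": -0.022, "roll": -0.009, "fingers": 1}, {"x": -0.0075, "y": -0.02, "z": -0.022, "roll": -0.009, "fingers": 1}, {"x": -0.0075, "y": -0.02, "z": -0.022, "roll": -0.009, "fingers": 1}, {"x": -0.0075, "y": -0.02, "z": -0.022, "roll": -0.009, "fingers": 1}, {"x": -0.0075, "y": -0.02, "z": -0.022, "roll": -0.009, "fingers": 1}, {"x": -0.0075, "y": -0.02, "z": -0.022, "roll": -0.009, "fingers": 1}])

```text
clock: 16.83
eef_pos: [0.2491, 0.1487, 0.0756]
tool_rot: [0.073, 0.573, 0.015, 0.816]
ft_force: [-0.8, -0.6, 1.1]
grip_width: 0.0853
```

```bash
python3 - <<'E'
from h import *
go([0.18,0.11,0.06],-6.2,4); print(get_obs()['joint_pos'].round(3))
E
```

```text
clk 16.83 p [0.2491 0.1487 0.0756] x [ 0.342  0.109 -0.933] y [0.059 0.989 0.137] z [ 0.938 -0.102  0.332] w 0.0853 F [-0.8 -0.6  1.1]
total roll -0.0001 D [-0.0133 -0.0444 -0.0661]; 4 rows: x -0.0033 y -0.0111 z -0.0165 roll -0.0000 j6 0.73
[ 0.671 -0.293 -1.035  0.483 -0.127  0.732]
```

Emit:
arm_command(motion=[{"x": -0.006, "y": -0.02, "z": -0.03, "roll": 0, "fingers": 1}, {"x": -0.006, "y": -0.02, "z": -0.03, "roll": 0, "fingers": 1}, {"x": -0.006, "y": -0.02, "z": -0.03, "roll": 0, "fingers": 1}])

```text
clock: 17.08
eef_pos: [0.1609, 0.1073, 0.0897]
tool_rot: [0.072, 0.58, 0.007, 0.812]
ft_force: [-0.9, 1.0, 0.6]
grip_width: 0.0851
```

```bash
python3 - <<'E'
from h import *
go([0.15,0.09,0.06],-6.2,4); print(get_obs()['joint_pos'].round(3))
E
```

```text
clk 17.08 p [0.1609 0.1073 0.0897] x [ 0.328  0.094 -0.94 ] y [0.073 0.989 0.125] z [ 0.942 -0.11   0.317] w 0.0851 F [-0.9  1.   0.6]
total roll -0.0072 D [ 0.0227 -0.0216 -0.0178]; 4 rows: x 0.0057 y -0.0054 z -0.0045 roll -0.0018 j6 0.97
[ 0.907 -0.601 -1.086  0.8   -0.201  0.972]
```

Emit:
arm_command(motion=[{"x": 0.025, "y": -0.012, "z": -0.025, "roll": 0, "fingers": 1}, {"x": 0.025, "y": -0.012, "z": -0.025, "roll": 0, "fingers": 1}])

```text
clock: 17.25
eef_pos: [0.1301, 0.1141, 0.0848]
tool_rot: [0.074, 0.583, -0.001, 0.809]
ft_force: [-0.4, 1.6, -0.6]
grip_width: 0.0855
```

```bash
python3 - <<'E'
from h import *
go([0.15,0.09,0.06],-6.2,4); print(get_obs()['joint_pos'].round(3))
E
```

```text
clk 17.25 p [0.1301 0.1141 0.0848] x [ 0.32   0.084 -0.944] y [0.088 0.989 0.117] z [ 0.943 -0.121  0.309] w 0.0855 F [-0.4  1.6 -0.6]
total roll -0.0184 D [ 0.0278 -0.025   0.0141]; 4 rows: x 0.0069 y -0.0063 z 0.0035 roll -0.0046 j6 1.29
[ 1.214 -0.585 -1.087  0.87  -0.274  1.295]
```

```bash
python3 - <<'E'
from h import *
go([0.60,0.022,0.19],-6.2,16)
E
```

```text
clk 17.25 p [0.1301 0.1141 0.0848] x [ 0.32   0.084 -0.944] y [0.088 0.989 0.117] z [ 0.943 -0.121  0.309] w 0.0855 F [-0.4  1.6 -0.6]
total roll -0.0184 D [ 0.0432 -0.0372  0.487 ]; 16 rows: x 0.0027 y -0.0026 z 0.0304 roll -0.0012 j6 1.29
```

Emit:
arm_command(motion=[{"x": 0.0, "y": -0.0026, "z": 0.03, "roll": -0.001, "fingers": 1}, {"x": 0.0, "y": -0.0026, "z": 0.0304, "roll": -0.001, "fingers": 1}, {"x": 0.0, "y": -0.0026, "z": 0.0304, "roll": -0.001, "fingers": 1}, {"x": 0.002, "y": -0.0026, "z": 0.0304, "roll": -0.001, "fingers": 1}, {"x": 0.002, "y": -0.0026, "z": 0.0304, "roll": -0.001, "fingers": 1}, {"x": 0.002, "y": -0.0026, "z": 0.0304, "roll": -0.001, "fingers": 1}, {"x": 0.002, "y": -0.0026, "z": 0.0304, "roll": -0.001, "fingers": 1}, {"x": 0.002, "y": -0.0026, "z": 0.0304, "roll": -0.001, "fingers": 1}, {"x": 0.002, "y": -0.0026, "z": 0.0304, "roll": -0.001, "fingers": 1}, {"x": 0.003, "y": -0.0026, "z": 0.0304, "roll": -0.001, "fingers": 1}, {"x": 0.003, "y": -0.0026, "z": 0.0304, "roll": -0.001, "fingers": 1}, {"x": 0.003, "y": -0.0026, "z": 0.0304, "roll": -0.001, "fingers": 1}, {"x": 0.003, "y": -0.0026, "z": 0.0304, "roll": -0.001, "fingers": 1}, {"x": 0.003, "y": -0.0026, "z": 0.0304, "roll": -0.001, "fingers": 1}])

```text
clock: 18.42
eef_pos: [0.5124, 0.1213, 0.1732]
tool_rot: [0.02, 0.591, 0.075, 0.803]
ft_force: [-0.3, 0.5, -0.2]
grip_width: 0.0856
```

```bash
python3 - <<'E'
from h import *
go([0.60,0.022,0.19],-6.2,2); print(get_obs()['joint_pos'].round(3))
E
```

```text
clk 18.42 p [0.5124 0.1213 0.1732] x [ 0.29   0.145 -0.946] y [-0.097  0.988  0.122] z [0.952 0.056 0.301] w 0.0856 F [-0.3  0.5 -0.2]
total roll 0.1617 D [-0.0048 -0.1045  0.0829]; 2 rows: x -0.0024 y -0.0506 z 0.0436 roll 0.0808 j6 0.12
[ 0.18   0.1   -0.384  0.769  0.091  0.116]
```

```bash
python3 - <<'E'
from h import *
go([0.60,0.022,0.19],-6.2,2); 
o=get_obs(); M=R.from_quat(o['tool_rot']).as_matrix(); p=o['eef_pos']
D=M.T@(np.array([.6,.022,.2])-p);N=20;r=-.122
S=sum(np.array([[np.cos(k*r),-np.sin(k*r)],[np.sin(k*r),np.cos(k*r)]]) for k in range(5))
print(D,'5 rows yz',np.linalg.solve(S,D[1:]))
E
```

```text
clk 18.42 p [0.5124 0.1213 0.1732] x [ 0.29   0.145 -0.946] y [-0.097  0.988  0.122] z [0.952 0.056 0.301] w 0.0856 F [-0.3  0.5 -0.2]
total roll 0.1617 D [-0.0048 -0.1045  0.0829]; 2 rows: x -0.0024 y -0.0506 z 0.0436 roll 0.0808 j6 0.12
[-0.01430736 -0.10331965  0.08590123] 5 rows yz [-0.02456647  0.01185495]
```

Emit:
arm_command(motion=[{"x": -0.003, "y": -0.0246, "z": 0.0119, "roll": -0.122, "fingers": 1}, {"x": -0.003, "y": -0.0246, "z": 0.0119, "roll": -0.122, "fingers": 1}, {"x": -0.003, "y": -0.0246, "z": 0.0119, "roll": -0.122, "fingers": 1}, {"x": -0.003, "y": -0.0246, "z": 0.0119, "roll": -0.122, "fingers": 1}, {"x": -0.003, "y": -0.0246, "z": 0.0119, "roll": -0.122, "fingers": 1}, {"x": 0, "y": 0, "z": 0, "roll": -0.122, "fingers": 1}, {"x": 0, "y": 0, "z": 0, "roll": -0.122, "fingers": 1}, {"x": 0, "y": 0, "z": 0, "roll": -0.122, "fingers": 1}, {"x": 0, "y": 0, "z": 0, "roll": -0.122, "fingers": 1}, {"x": 0, "y": 0, "z": 0, "roll": -0.122, "fingers": 1}, {"x": 0, "y": 0, "z": 0, "roll": -0.122, "fingers": 1}, {"x": 0, "y": 0, "z": 0, "roll": -0.122, "fingers": 1}, {"x": 0, "y": 0, "z": 0, "roll": -0.122, "fingers": 1}, {"x": 0, "y": 0, "z": 0, "roll": -0.122, "fingers": 1}, {"x": 0, "y": 0, "z": 0, "roll": -0.122, "fingers": 1}, {"x": 0, "y": 0, "z": 0, "roll": -0.122, "fingers": 1}, {"x": 0, "y": 0, "z": 0, "roll": -0.122, "fingers": 1}, {"x": 0, "y": 0, "z": 0, "roll": -0.122, "fingers": 1}, {"x": 0, "y": 0, "z": 0, "roll": -0.122, "fingers": 1}, {"x": 0, "y": 0, "z": 0, "roll": -0.122, "fingers": 1}])

```text
clock: 20.08
eef_pos: [0.6107, 0.0159, 0.1848]
tool_rot: [0.752, -0.115, -0.591, -0.271]
ft_force: [-0.0, -0.3, -0.7]
grip_width: 0.0853
```

```bash
python3 - <<'E'
from h import *
go([0.60,0.022,0.19],-6.2,2); print(get_obs()['joint_pos'].round(3))
E
```

```text
clk 20.08 p [0.6107 0.0159 0.1848] x [ 0.276  0.147 -0.95 ] y [-0.492 -0.827 -0.271] z [-0.826  0.542 -0.156] w 0.0853 F [-0.  -0.3 -0.7]
total roll -0.4745 D [-0.007  -0.0012  0.0113]; 2 rows: x -0.0035 y -0.0013 z 0.0056 roll -0.2373 j6 -2.61
[-0.055  0.28  -0.118  0.899  0.163 -2.615]
```

Emit:
arm_command(motion=[{"x": -0.001, "y": 0, "z": 0, "roll": -0.122, "fingers": 1}, {"x": -0.001, "y": 0, "z": 0, "roll": -0.122, "fingers": 1}, {"x": -0.001, "y": 0, "z": 0, "roll": -0.122, "fingers": 1}, {"x": -0.001, "y": 0, "z": 0, "roll": -0.122, "fingers": 1}, {"x": -0.001, "y": 0, "z": 0, "roll": -0.122, "fingers": 1}, {"x": -0.001, "y": 0, "z": 0, "roll": -0.122, "fingers": 1}])

```text
clock: 20.58
eef_pos: [0.6064, 0.0667, 0.1844]
tool_rot: [0.801, 0.059, -0.596, -0.002]
ft_force: [0.7, 0.8, -0.6]
grip_width: 0.0856
```

```bash
python3 - <<'E'
from h import *
go([0.60,0.022,0.19],-6.2,2); print(get_obs()['joint_pos'].round(3))
E
```

```text
clk 20.58 p [0.6064 0.0667 0.1844] x [ 0.283  0.097 -0.954] y [ 0.092 -0.993 -0.074] z [-0.955 -0.067 -0.29 ] w 0.0856 F [ 0.7  0.8 -0.6]
total roll 0.1720 D [-0.0115  0.0434  0.0075]; 2 rows: x -0.0058 y 0.0218 z 0.0028 roll 0.0860 j6 -3.14
[ 0.071  0.264 -0.138  0.874  0.077 -3.14 ]
```

Emit:
arm_command(motion=[{"x": -0.001, "y": 0.02, "z": 0, "roll": -0.1, "fingers": 1}, {"x": -0.001, "y": 0.02, "z": 0, "roll": -0.1, "fingers": 1}, {"x": -0.001, "y": 0.02, "z": 0, "roll": -0.1, "fingers": 1}])

```text
clock: 20.83
eef_pos: [0.5947, 0.1159, 0.183]
tool_rot: [0.801, 0.066, -0.589, 0.082]
ft_force: [1.5, 0.9, -0.0]
grip_width: 0.0855
```

```bash
python3 - <<'E'
from h import *
go([0.60,0.022,0.19],-6.2,2); print(get_obs()['joint_pos'].round(3))
E
```

```text
clk 20.83 p [0.5947 0.1159 0.183 ] x [ 0.298  0.009 -0.955] y [ 0.202 -0.978  0.054] z [-0.933 -0.208 -0.293] w 0.0855 F [ 1.5  0.9 -0. ]
total roll 0.3133 D [-0.006   0.0933  0.0125]; 2 rows: x -0.0030 y 0.0471 z 0.0026 roll 0.1566 j6 -3.14
[ 0.221  0.256 -0.153  0.864 -0.056 -3.141]
```

```bash
python3 - <<'E'
from h import *
go([0.62,0.021,0.16],-6.2,5)
E
```

```text
clk 20.83 p [0.5947 0.1159 0.183 ] x [ 0.298  0.009 -0.955] y [ 0.202 -0.978  0.054] z [-0.933 -0.208 -0.293] w 0.0855 F [ 1.5  0.9 -0. ]
total roll 0.3133 D [0.0286 0.0967 0.0029]; 5 rows: x 0.0057 y 0.0193 z -0.0018 roll 0.0627 j6 -3.14
```

Emit:
arm_command(motion=[{"x": 0.002, "y": 0.005, "z": 0, "roll": 0.1, "fingers": 1}, {"x": 0.004, "y": 0.02, "z": -0.001, "roll": 0.1, "fingers": 1}, {"x": 0.005, "y": 0.023, "z": -0.004, "roll": 0.1, "fingers": 1}, {"x": 0.006, "y": 0.023, "z": -0.005, "roll": 0.02, "fingers": 1}, {"x": 0.006, "y": 0.02, "z": -0.005, "roll": 0, "fingers": 1}])

```text
clock: 21.25
eef_pos: [0.6142, 0.035, 0.1612]
tool_rot: [0.804, -0.024, -0.593, -0.047]
ft_force: [0.3, -0.3, -0.2]
grip_width: 0.0855
```

```bash
python3 - <<'E'
from h import *
go([0.63,0.0195,0.12],-6.2,4); print(get_obs()['joint_pos'].round(3))
s=grab('side','pics/s14.png')['frame'][130:260,220:380,::-1]; cv2.imwrite('pics/b14.png',cv2.resize(s,None,fx=4.5,fy=4.5,interpolation=2))
E
```

```text
clk 21.25 p [0.6142 0.035  0.1612] x [ 0.296  0.017 -0.955] y [-0.095 -0.994 -0.048] z [-0.951  0.105 -0.293] w 0.0855 F [ 0.3 -0.3 -0.2]
total roll -0.0014 D [ 0.0437  0.0159 -0.0046]; 4 rows: x 0.0109 y 0.0040 z -0.0011 roll -0.0003 j6 -2.98
[ 5.700e-02  2.890e-01 -1.690e-01  8.120e-01  1.000e-03 -2.983e+00]
```

View pics/b14.png

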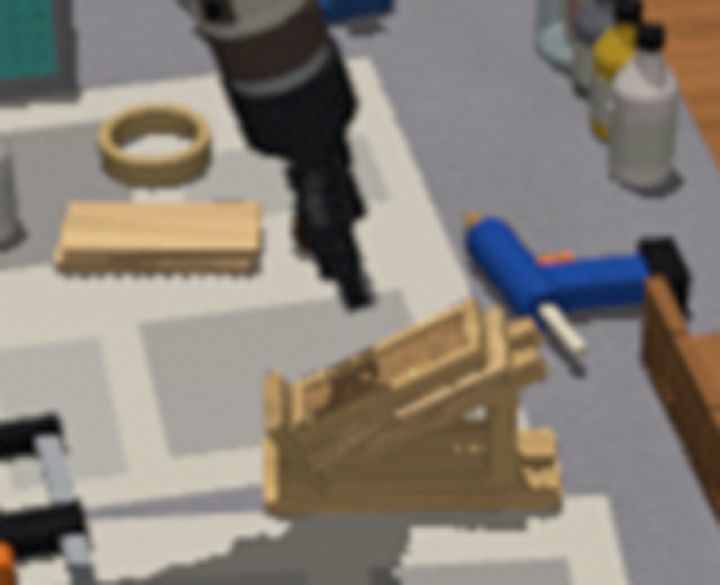

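Emit:
arm_command(motion=[{"x": 0.014, "y": 0.005, "z": -0.002, "roll": 0, "fingers": 1}, {"x": 0.016, "y": 0.005, "z": -0.002, "roll": 0, "fingers": 1}, {"x": 0.016, "y": 0.004, "z": -0.001, "roll": 0, "fingers": 1}, {"x": 0.01, "y": 0.001, "z": -0.001, "roll": 0, "fingers": 1}])

```text
clock: 21.63
eef_pos: [0.6366, 0.0135, 0.1054]
tool_rot: [0.804, -0.028, -0.592, -0.049]
ft_force: [-0.6, 0.3, -0.7]
grip_width: 0.0854
```

```bash
python3 - <<'E'
from h import *
go([0.632,0.0192,0.0871],-6.2,1)
E
```

```text
clk 21.63 p [0.6366 0.0135 0.1054] x [ 0.296  0.013 -0.955] y [-0.103 -0.994 -0.045] z [-0.95   0.111 -0.293] w 0.0854 F [-0.6  0.3 -0.7]
total roll -0.0082 D [ 0.0162 -0.0044  0.0103]; 1 rows: x 0.0162 y -0.0044 z 0.0103 roll -0.0082 j6 -3.01
```

Emit:
arm_command(motion=[{"x": 0.008, "y": -0.004, "z": 0.006, "roll": -0.004, "fingers": 1}, {"x": 0.006, "y": -0.001, "z": 0.004, "roll": 0, "fingers": 1}, {"x": 0, "y": 0, "z": 0, "roll": 0, "fingers": 1}])

```text
clock: 21.88
eef_pos: [0.6301, 0.0196, 0.0838]
tool_rot: [0.802, -0.027, -0.595, -0.047]
ft_force: [0.1, -1.5, -0.4]
grip_width: 0.0856
```

```bash
python3 - <<'E'
from h import *
go([0.632,0.0192,0.0871],-6.2,1)
s=grab('side','pics/s15.png')['frame'][180:250,260:350,::-1]; cv2.imwrite('pics/b15.png',cv2.resize(s,None,fx=8,fy=8,interpolation=2))
E
```

```text
clk 21.88 p [0.6301 0.0196 0.0838] x [ 0.29   0.013 -0.957] y [-0.1   -0.994 -0.044] z [-0.952  0.108 -0.287] w 0.0856 F [ 0.1 -1.5 -0.4]
total roll -0.0049 D [-0.0026  0.0001 -0.0028]; 1 rows: x -0.0026 y 0.0001 z -0.0028 roll -0.0049 j6 -3.01
```

View pics/b15.png

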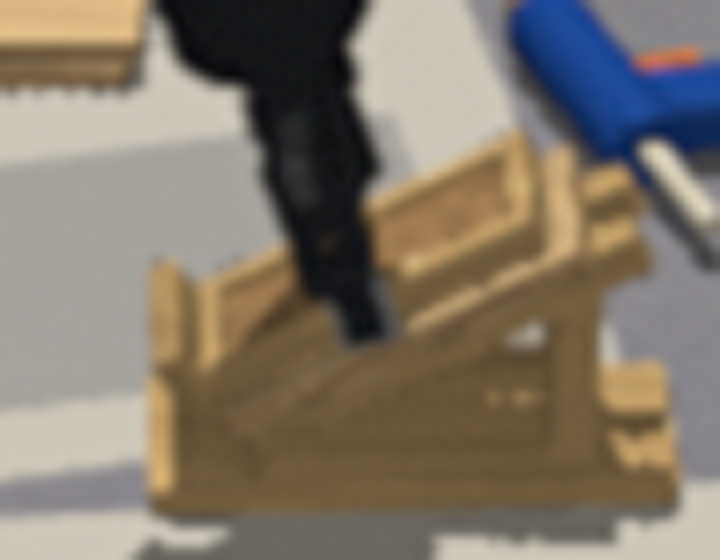

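Emit:
arm_command(motion=[{"x": -0.003, "y": 0, "z": -0.001, "roll": -0.004, "fingers": 1}, {"x": 0, "y": 0, "z": 0, "roll": 0, "fingers": 0.75}, {"x": 0, "y": 0, "z": 0, "roll": 0, "fingers": 0.4}, {"x": 0, "y": 0, "z": 0, "roll": 0, "fingers": 0}])

```text
clock: 22.27
eef_pos: [0.6321, 0.0203, 0.0912]
tool_rot: [0.803, -0.025, -0.593, -0.045]
ft_force: [-0.5, -0.7, 0.4]
grip_width: 0.0537
```

```bash
python3 - <<'E'
from h import *
go([0.632,0.0192,0.0871],-6.2,1)
s=grab('side','pics/s16.png')['frame'][180:250,260:350,::-1]; cv2.imwrite('pics/b16.png',cv2.resize(s,None,fx=8,fy=8,interpolation=2))
E
```

```text
clk 22.27 p [0.6321 0.0203 0.0912] x [ 0.295  0.014 -0.955] y [-0.094 -0.995 -0.043] z [-0.951  0.103 -0.292] w 0.0537 F [-0.5 -0.7  0.4]
total roll 0.0004 D [0.0039 0.0013 0.0012]; 1 rows: x 0.0039 y 0.0013 z 0.0012 roll 0.0004 j6 -3.01
```

View pics/b16.png

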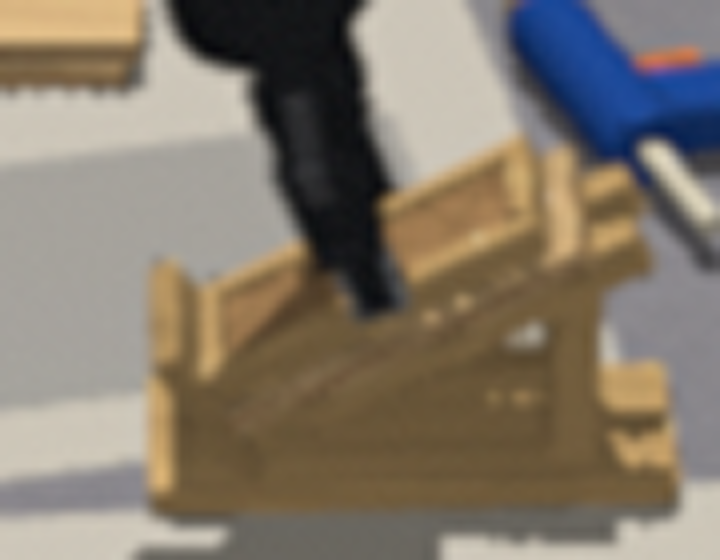

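Emit:
arm_command(motion=[{"x": -0.01, "y": 0, "z": 0, "roll": 0, "fingers": 0}, {"x": -0.02, "y": 0, "z": 0, "roll": 0, "fingers": 0}, {"x": -0.03, "y": 0, "z": 0, "roll": 0, "fingers": 0}, {"x": -0.03, "y": 0, "z": 0, "roll": 0, "fingers": 0}])

```text
clock: 22.65
eef_pos: [0.6006, 0.0186, 0.174]
tool_rot: [0.799, -0.026, -0.599, -0.045]
ft_force: [0.2, 0.3, -1.3]
grip_width: 0.0535
```

```bash
sed -i 's/def go(target,yaw_deg,N):/def go(target,yaw_deg,N,ex=0):/; s/r=ang\/N; D=/ang+=ex*np.pi; r=ang\/N; D=/' h.py; python3 - <<'E'
from h import *
go([0.52,-0.36,0.17],-2,27,1)
s=grab('side','pics/s17.png')['frame'][130:260,220:380,::-1]; cv2.imwrite('pics/b17.png',cv2.resize(s,None,fx=4.5,fy=4.5,interpolation=2))
E
```

```text
clk 22.65 p [0.6006 0.0186 0.174 ] x [ 0.282  0.013 -0.959] y [-0.095 -0.995 -0.041] z [-0.955  0.103 -0.279] w 0.0535 F [ 0.2  0.3 -1.3]
total roll 3.0721 D [-0.0236  0.3844  0.0391]; 27 rows: x -0.0009 y 0.0042 z -0.0216 roll 0.1138 j6 -3.01
```

View pics/b17.png

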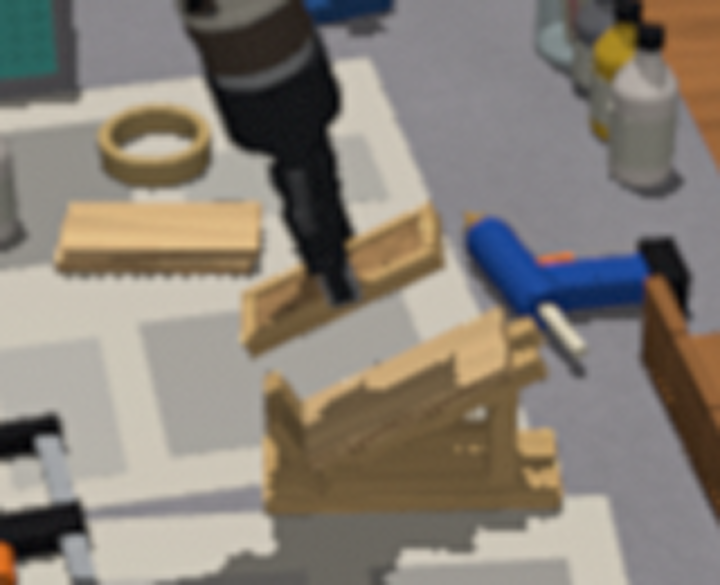

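```bash
cat >> h.py <<'E'
def path(target,yaw_deg,N,ex=0,n=None):
    go(target,yaw_deg,N,ex)
    o=get_obs(); M=R.from_quat(o['tool_rot']).as_matrix(); p=o['eef_pos']
    a=np.radians(yaw_deg); jd=np.array([-np.sin(a),np.cos(a),0]); v=M.T@jd
    ang=(np.arctan2(v[2],v[1])+np.pi/2)%np.pi-np.pi/2+ex*np.pi; D=M.T@(np.array(target)-p)/N
    for k in range(n or N):
        b=k*ang/N; print(f'{{"x":{D[0]:.3f},"y":{np.cos(b)*D[1]+np.sin(b)*D[2]:.4f},"z":{-np.sin(b)*D[1]+np.cos(b)*D[2]:.4f},"roll":{ang/N:.3f}}}')
E
python3 -c "
from h import *
path([0.52,-0.36,0.18],-2,26,1,14)"
```

```text
clk 22.7 p [0.6029 0.0187 0.1816] x [ 0.292  0.013 -0.956] y [-0.095 -0.995 -0.042] z [-0.952  0.103 -0.289] w 0.0532 F [0.  0.1 1.8]
total roll 3.0719 D [-0.0275  0.3845  0.0403]; 26 rows: x -0.0011 y 0.0045 z -0.0224 roll 0.1181 j6 -3.01
{"x":-0.001,"y":0.0148,"z":0.0016,"roll":0.118}
{"x":-0.001,"y":0.0149,"z":-0.0002,"roll":0.118}
{"x":-0.001,"y":0.0147,"z":-0.0020,"roll":0.118}
{"x":-0.001,"y":0.0144,"z":-0.0037,"roll":0.118}
{"x":-0.001,"y":0.0139,"z":-0.0054,"roll":0.118}
{"x":-0.001,"y":0.0131,"z":-0.0069,"roll":0.118}
{"x":-0.001,"y":0.0122,"z":-0.0085,"roll":0.118}
{"x":-0.001,"y":0.0112,"z":-0.0098,"roll":0.118}
{"x":-0.001,"y":0.0099,"z":-0.0111,"roll":0.118}
{"x":-0.001,"y":0.0085,"z":-0.0122,"roll":0.118}
{"x":-0.001,"y":0.0070,"z":-0.0131,"roll":0.118}
{"x":-0.001,"y":0.0055,"z":-0.0138,"roll":0.118}
{"x":-0.001,"y":0.0038,"z":-0.0144,"roll":0.118}
{"x":-0.001,"y":0.0021,"z":-0.0147,"roll":0.118}
```

Emit:
arm_command(motion=[{"x": -0.002, "y": 0.0148, "z": 0.0016, "roll": 0.118, "fingers": 0}, {"x": -0.002, "y": 0.0149, "z": -0.0002, "roll": 0.118, "fingers": 0}, {"x": -0.002, "y": 0.0147, "z": -0.002, "roll": 0.118, "fingers": 0}, {"x": -0.002, "y": 0.0144, "z": -0.0037, "roll": 0.118, "fingers": 0}, {"x": -0.001, "y": 0.0139, "z": -0.0054, "roll": 0.118, "fingers": 0}, {"x": -0.001, "y": 0.0131, "z": -0.0069, "roll": 0.118, "fingers": 0}, {"x": -0.001, "y": 0.0122, "z": -0.0085, "roll": 0.118, "fingers": 0}, {"x": -0.001, "y": 0.0112, "z": -0.0098, "roll": 0.118, "fingers": 0}, {"x": -0.001, "y": 0.0099, "z": -0.0111, "roll": 0.118, "fingers": 0}, {"x": -0.001, "y": 0.0085, "z": -0.0122, "roll": 0.118, "fingers": 0}, {"x": -0.001, "y": 0.007, "z": -0.0131, "roll": 0.118, "fingers": 0}, {"x": -0.001, "y": 0.0055, "z": -0.0138, "roll": 0.118, "fingers": 0}, {"x": -0.001, "y": 0.0038, "z": -0.0144, "roll": 0.118, "fingers": 0}, {"x": -0.001, "y": 0.0021, "z": -0.0147, "roll": 0.118, "fingers": 0}])

```text
clock: 23.87
eef_pos: [0.5513, -0.1908, 0.2]
tool_rot: [-0.492, 0.461, 0.36, 0.644]
ft_force: [0.6, -0.9, -0.6]
grip_width: 0.0537
```

```bash
python3 -c "
from h import *
path([0.52,-0.36,0.16],-2,13,0)"
```

```text
clk 23.87 p [ 0.5513 -0.1908  0.2   ] x [ 0.316  0.009 -0.949] y [-0.918  0.256 -0.303] z [0.24  0.967 0.089] w 0.0537 F [ 0.6 -0.9 -0.6]
total roll 1.3450 D [ 0.0265 -0.0024 -0.1746]; 13 rows: x 0.0020 y -0.0086 z -0.0117 roll 0.1035 j6 -1.7
{"x":0.002,"y":-0.0002,"z":-0.0134,"roll":0.103}
{"x":0.002,"y":-0.0016,"z":-0.0133,"roll":0.103}
{"x":0.002,"y":-0.0029,"z":-0.0131,"roll":0.103}
{"x":0.002,"y":-0.0043,"z":-0.0127,"roll":0.103}
{"x":0.002,"y":-0.0056,"z":-0.0122,"roll":0.103}
{"x":0.002,"y":-0.0068,"z":-0.0116,"roll":0.103}
{"x":0.002,"y":-0.0080,"z":-0.0108,"roll":0.103}
{"x":0.002,"y":-0.0090,"z":-0.0099,"roll":0.103}
{"x":0.002,"y":-0.0100,"z":-0.0089,"roll":0.103}
{"x":0.002,"y":-0.0109,"z":-0.0079,"roll":0.103}
{"x":0.002,"y":-0.0116,"z":-0.0067,"roll":0.103}
{"x":0.002,"y":-0.0123,"z":-0.0055,"roll":0.103}
{"x":0.002,"y":-0.0128,"z":-0.0042,"roll":0.103}
```

Emit:
arm_command(motion=[{"x": 0.001, "y": -0.0002, "z": -0.0134, "roll": 0.103, "fingers": 0}, {"x": 0.001, "y": -0.0016, "z": -0.0133, "roll": 0.103, "fingers": 0}, {"x": 0.001, "y": -0.0029, "z": -0.0131, "roll": 0.103, "fingers": 0}, {"x": 0.001, "y": -0.0043, "z": -0.0127, "roll": 0.103, "fingers": 0}, {"x": 0.001, "y": -0.0056, "z": -0.0122, "roll": 0.103, "fingers": 0}, {"x": 0.002, "y": -0.0068, "z": -0.0116, "roll": 0.103, "fingers": 0}, {"x": 0.002, "y": -0.008, "z": -0.0108, "roll": 0.103, "fingers": 0}, {"x": 0.002, "y": -0.009, "z": -0.0099, "roll": 0.103, "fingers": 0}, {"x": 0.002, "y": -0.01, "z": -0.0089, "roll": 0.103, "fingers": 0}, {"x": 0.002, "y": -0.0109, "z": -0.0079, "roll": 0.103, "fingers": 0}, {"x": 0.002, "y": -0.0116, "z": -0.0067, "roll": 0.103, "fingers": 0}, {"x": 0.002, "y": -0.0123, "z": -0.0055, "roll": 0.103, "fingers": 0}, {"x": 0.002, "y": -0.012, "z": -0.004, "roll": 0.103, "fingers": 0}])

```text
clock: 24.95
eef_pos: [0.5093, -0.3691, 0.1733]
tool_rot: [0.039, 0.581, -0.029, 0.812]
ft_force: [0.6, -0.5, -1.1]
grip_width: 0.0536
```

```bash
python3 -c "
from h import *
go([0.52,-0.36,0.06],-2,3,0)
s=grab('side','pics/s18.png')['frame'][200:370,190:400,::-1];t=grab('top','pics/t18.png')['frame'][140:300,350:500,::-1]
cv2.imwrite('pics/b18.png',np.hstack([cv2.resize(s,(420,340)),cv2.resize(t,(319,340))]))"
```

```text
clk 24.95 p [ 0.5093 -0.3691  0.1733] x [ 0.323 -0.002 -0.946] y [0.093 0.995 0.03 ] z [ 0.942 -0.098  0.322] w 0.0536 F [ 0.6 -0.5 -1.1]
total roll -0.0648 D [ 0.1107  0.0067 -0.0272]; 3 rows: x 0.0369 y 0.0024 z -0.0090 roll -0.0216 j6 -0.61
```

View pics/b18.png

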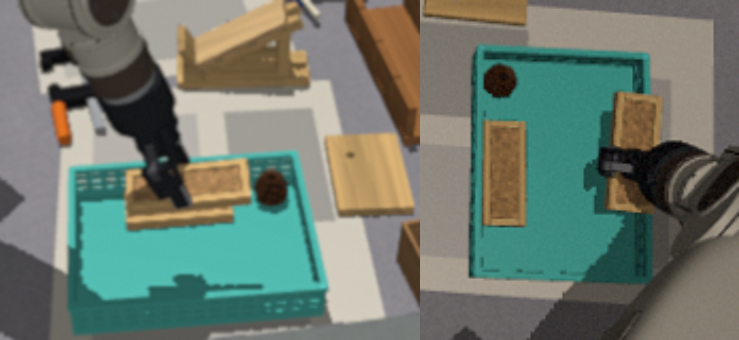

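```bash
python3 -c "
from h import *
go([0.52,-0.355,0.05],-2,5,0)"
```

```text
clk 25.05 p [ 0.5088 -0.3699  0.1728] x [ 0.322 -0.003 -0.947] y [0.09  0.996 0.028] z [ 0.942 -0.095  0.321] w 0.0533 F [-0.5  0.8 -1.9]
total roll -0.0618 D [ 0.1198  0.0124 -0.0303]; 5 rows: x 0.0240 y 0.0026 z -0.0060 roll -0.0124 j6 -0.61
```

Emit:
arm_command(motion=[{"x": 0.024, "y": 0.0026, "z": -0.006, "roll": -0.0124, "fingers": 0}, {"x": 0.024, "y": 0.0026, "z": -0.006, "roll": -0.0124, "fingers": 0}, {"x": 0.024, "y": 0.0026, "z": -0.006, "roll": -0.0124, "fingers": 0}, {"x": 0.024, "y": 0.0026, "z": -0.006, "roll": -0.0124, "fingers": 0}, {"x": 0.018, "y": 0.0026, "z": -0.006, "roll": -0.0124, "fingers": 0}])

```text
clock: 25.47
eef_pos: [0.5243, -0.3589, 0.0631]
tool_rot: [0.001, 0.576, -0.01, 0.818]
ft_force: [0.2, 0.6, -1.3]
grip_width: 0.0532
```

```bash
python3 -c "
from h import *
go([0.52,-0.355,0.022],-2,4,0)"
```

```text
clk 25.47 p [ 0.5243 -0.3589  0.0631] x [ 0.337 -0.015 -0.941] y [ 0.018  1.    -0.009] z [ 0.941 -0.014  0.337] w 0.0532 F [ 0.2  0.6 -1.3]
total roll 0.0191 D [ 0.0372  0.0042 -0.0179]; 4 rows: x 0.0093 y 0.0010 z -0.0045 roll 0.0048 j6 -0.65
```

Emit:
arm_command(motion=[{"x": 0.012, "y": 0.001, "z": -0.006, "roll": 0.005, "fingers": 0}, {"x": 0.012, "y": 0.001, "z": -0.005, "roll": 0.005, "fingers": 0}, {"x": 0.007, "y": 0.001, "z": -0.003, "roll": 0.005, "fingers": 0}, {"x": 0.004, "y": 0, "z": -0.001, "roll": 0, "fingers": 0}])

```text
clock: 25.8
eef_pos: [0.5205, -0.3503, 0.0206]
tool_rot: [0.005, 0.578, -0.009, 0.816]
ft_force: [-0.4, 0.2, -1.5]
grip_width: 0.0535
```

```bash
python3 -c "
from h import *
go([0.52,-0.355,0.015],-2,4,0)
s=grab('side','pics/s19.png')['frame'][260:350,210:360,::-1];cv2.imwrite('pics/b19.png',cv2.resize(s,None,fx=5,fy=5,interpolation=2))"
```

```text
clk 25.8 p [ 0.5205 -0.3503  0.0206] x [ 0.333 -0.009 -0.943] y [ 0.019  1.    -0.002] z [ 0.943 -0.017  0.333] w 0.0535 F [-0.4  0.2 -1.5]
total roll 0.0156 D [ 0.0051 -0.0047 -0.0023]; 4 rows: x 0.0013 y -0.0012 z -0.0006 roll 0.0039 j6 -0.64
```

View pics/b19.png

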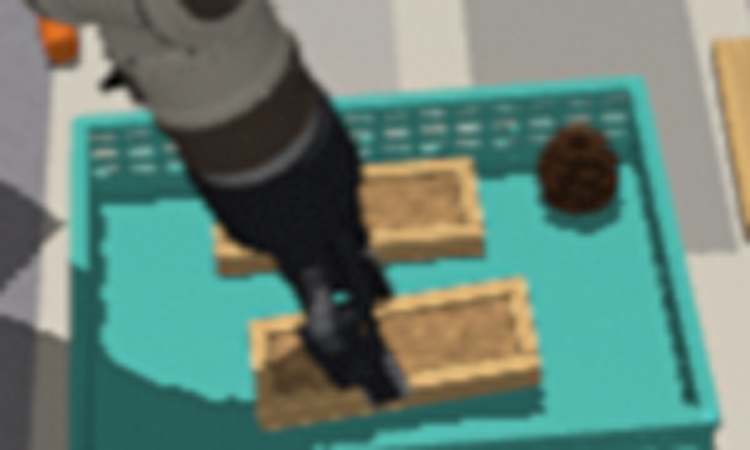

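Emit:
arm_command(motion=[{"x": 0.003, "y": -0.001, "z": -0.001, "roll": 0.004, "fingers": 0}, {"x": 0.003, "y": -0.001, "z": -0.001, "roll": 0.004, "fingers": 0}])

```text
clock: 26.02
eef_pos: [0.5225, -0.3522, 0.0162]
tool_rot: [0.007, 0.576, -0.01, 0.817]
ft_force: [-1.6, 2.5, 5.6]
grip_width: 0.0531
```

```bash
python3 -c "
from h import *
go([0.52,-0.355,0.011],-2,4,0)"
```

```text
clk 26.02 p [ 0.5225 -0.3522  0.0162] x [ 0.336 -0.009 -0.942] y [ 0.025  1.    -0.   ] z [ 0.942 -0.023  0.336] w 0.0531 F [-1.6  2.5  5.6]
total roll 0.0099 D [ 0.0041 -0.0029 -0.0041]; 4 rows: x 0.0010 y -0.0007 z -0.0010 roll 0.0025 j6 -0.64
```

Contact. A little more pivot, then release.

Emit:
arm_command(motion=[{"x": 0.0035, "y": 0, "z": -0.001, "roll": 0, "fingers": 0}, {"x": 0.001, "y": 0, "z": 0, "roll": 0, "fingers": 0.66}, {"x": 0, "y": 0, "z": 0, "roll": 0, "fingers": 0.76}, {"x": 0, "y": 0, "z": 0, "roll": 0, "fingers": 0.8}])

```text
clock: 26.35
eef_pos: [0.5253, -0.3546, 0.0147]
tool_rot: [0.005, 0.574, -0.012, 0.819]
ft_force: [-0.4, 0.5, 0.0]
grip_width: 0.068
```

```bash
python3 -c "
from h import *
go([0.52,-0.355,0.011],-2,4,0)
s=grab('side','pics/s20.png')['frame'][260:350,210:360,::-1];cv2.imwrite('pics/b20.png',cv2.resize(s,None,fx=5,fy=5,interpolation=2))"
```

```text
clk 26.35 p [ 0.5253 -0.3546  0.0147] x [ 0.341 -0.013 -0.94 ] y [ 0.025  1.    -0.005] z [ 0.94  -0.021  0.341] w 0.068 F [-0.4  0.5  0. ]
total roll 0.0116 D [ 0.0017 -0.0005 -0.0063]; 4 rows: x 0.0004 y -0.0001 z -0.0016 roll 0.0029 j6 -0.64
```

View pics/b20.png

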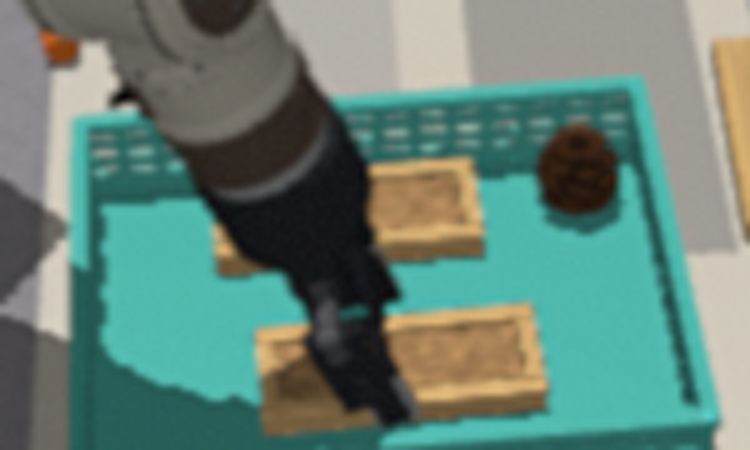

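Emit:
arm_command(motion=[{"x": -0.015, "y": 0, "z": 0, "roll": 0, "fingers": 0.8}, {"x": -0.035, "y": 0, "z": 0, "roll": 0, "fingers": 0.8}, {"x": -0.038, "y": 0, "z": 0, "roll": 0, "fingers": 0.8}, {"x": -0.038, "y": 0, "z": 0.004, "roll": 0, "fingers": 0.8}, {"x": -0.038, "y": 0.01, "z": 0.01, "roll": 0, "fingers": 1}])

```text
clock: 26.82
eef_pos: [0.4767, -0.34, 0.1671]
tool_rot: [0.01, 0.581, -0.008, 0.814]
ft_force: [0.8, -0.8, 0.2]
grip_width: 0.0784
```

```bash
python3 -c "
from h import *
path([0.61,0.025,0.185],-6.2,13,0)"
```

```text
clk 26.82 p [ 0.4767 -0.34    0.1671] x [ 0.324 -0.002 -0.946] y [0.025 1.    0.007] z [ 0.946 -0.026  0.324] w 0.0784 F [ 0.8 -0.8  0.2]
total roll 0.0763 D [0.0256 0.3683 0.1224]; 13 rows: x 0.0020 y 0.0287 z 0.0084 roll 0.0059 j6 -0.68
{"x":0.002,"y":0.0283,"z":0.0094,"roll":0.006}
{"x":0.002,"y":0.0284,"z":0.0092,"roll":0.006}
{"x":0.002,"y":0.0284,"z":0.0091,"roll":0.006}
{"x":0.002,"y":0.0285,"z":0.0089,"roll":0.006}
{"x":0.002,"y":0.0285,"z":0.0087,"roll":0.006}
{"x":0.002,"y":0.0286,"z":0.0086,"roll":0.006}
{"x":0.002,"y":0.0286,"z":0.0084,"roll":0.006}
{"x":0.002,"y":0.0287,"z":0.0082,"roll":0.006}
{"x":0.002,"y":0.0287,"z":0.0081,"roll":0.006}
{"x":0.002,"y":0.0288,"z":0.0079,"roll":0.006}
{"x":0.002,"y":0.0288,"z":0.0077,"roll":0.006}
{"x":0.002,"y":0.0289,"z":0.0076,"roll":0.006}
{"x":0.002,"y":0.0289,"z":0.0074,"roll":0.006}
```

Emit:
arm_command(motion=[{"x": 0.0, "y": 0.0285, "z": 0.009, "roll": 0, "fingers": 1}, {"x": 0.001, "y": 0.0285, "z": 0.009, "roll": 0, "fingers": 1}, {"x": 0.001, "y": 0.0285, "z": 0.009, "roll": 0, "fingers": 1}, {"x": 0.001, "y": 0.0285, "z": 0.009, "roll": 0, "fingers": 1}, {"x": 0.001, "y": 0.0285, "z": 0.009, "roll": 0, "fingers": 1}, {"x": 0.001, "y": 0.0285, "z": 0.009, "roll": 0, "fingers": 1}, {"x": 0.001, "y": 0.0285, "z": 0.009, "roll": 0, "fingers": 1}, {"x": 0.001, "y": 0.0285, "z": 0.009, "roll": 0, "fingers": 1}, {"x": 0.001, "y": 0.0285, "z": 0.009, "roll": 0, "fingers": 1}, {"x": 0.001, "y": 0.0285, "z": 0.009, "roll": 0, "fingers": 1}, {"x": 0.001, "y": 0.0285, "z": 0.009, "roll": 0, "fingers": 1}, {"x": 0.001, "y": 0.025, "z": 0.008, "roll": 0, "fingers": 1}, {"x": 0.0, "y": 0.008, "z": 0.003, "roll": 0, "fingers": 1}])

```text
clock: 27.9
eef_pos: [0.6058, 0.0079, 0.2142]
tool_rot: [0.006, 0.567, -0.019, 0.823]
ft_force: [0.4, -0.5, 0.4]
grip_width: 0.0851
```

```bash
python3 -c "
from h import *
grab('side','pics/s21.png')
go([0.623,0.0195,0.14],-6.2,4,0)"
```

```text
clk 27.95 p [0.6061 0.0081 0.2144] x [ 0.356 -0.024 -0.934] y [ 0.037  0.999 -0.012] z [ 0.934 -0.03   0.357] w 0.0856 F [1.1 1.  0.6]
total roll 0.0707 D [ 0.0752  0.0129 -0.0111]; 4 rows: x 0.0188 y 0.0032 z -0.0029 roll 0.0177 j6 0.06
```

Emit:
arm_command(motion=[{"x": 0.02, "y": 0.003, "z": -0.003, "roll": 0.018, "fingers": 1}, {"x": 0.022, "y": 0.003, "z": -0.003, "roll": 0.018, "fingers": 1}, {"x": 0.022, "y": 0.003, "z": -0.003, "roll": 0.018, "fingers": 1}, {"x": 0.018, "y": 0.003, "z": -0.003, "roll": 0.018, "fingers": 1}])

```text
clock: 28.28
eef_pos: [0.6298, 0.0168, 0.1388]
tool_rot: [0.036, 0.56, -0.041, 0.827]
ft_force: [-0.6, -0.1, -0.3]
grip_width: 0.0858
```

```bash
python3 -c "
from h import *
go([0.644,0.0178,0.0776],-6.2,3,0)
s=grab('side','pics/s22.png')['frame'][180:250,260:350,::-1]; cv2.imwrite('pics/b22.png',cv2.resize(s,None,fx=8,fy=8,interpolation=2))"
```

```text
clk 28.28 p [0.6298 0.0168 0.1388] x [ 0.369 -0.027 -0.929] y [0.107 0.994 0.014] z [ 0.923 -0.105  0.37 ] w 0.0858 F [-0.6 -0.1 -0.3]
total roll -0.0044 D [ 0.0621  0.0016 -0.0096]; 3 rows: x 0.0207 y 0.0005 z -0.0032 roll -0.0015 j6 0.15
```

View pics/b22.png

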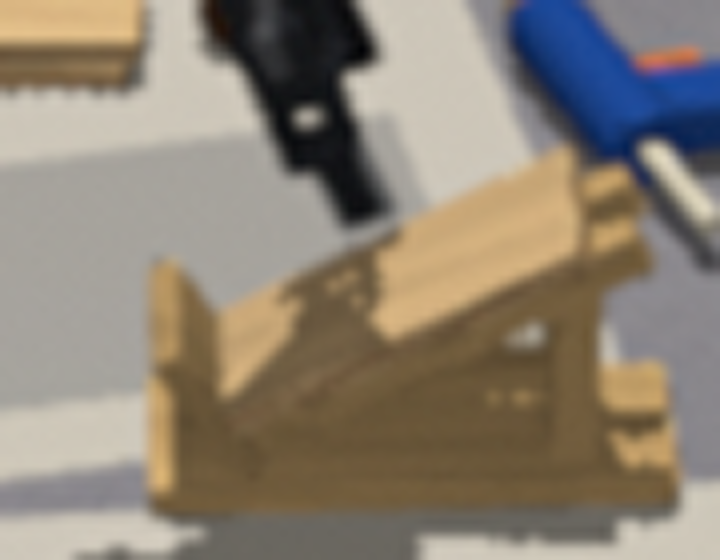

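Emit:
arm_command(motion=[{"x": 0.022, "y": 0.0005, "z": -0.003, "roll": 0, "fingers": 1}, {"x": 0.022, "y": 0.0005, "z": -0.003, "roll": 0, "fingers": 1}, {"x": 0.013, "y": 0.0005, "z": -0.002, "roll": 0, "fingers": 1}, {"x": 0.003, "y": 0, "z": 0, "roll": 0, "fingers": 1}])

```text
clock: 28.67
eef_pos: [0.6417, 0.0124, 0.0743]
tool_rot: [0.036, 0.563, -0.043, 0.824]
ft_force: [-0.7, -0.6, -0.6]
grip_width: 0.0857
```

```bash
python3 -c "
from h import *
go([0.644,0.0178,0.0776],-6.2,1,0)"
```

```text
clk 28.67 p [0.6417 0.0124 0.0743] x [ 0.362 -0.031 -0.932] y [0.111 0.994 0.011] z [ 0.926 -0.108  0.363] w 0.0857 F [-0.7 -0.6 -0.6]
total roll -0.0070 D [-0.0024  0.0056  0.0028]; 1 rows: x -0.0024 y 0.0056 z 0.0028 roll -0.0070 j6 0.15
```

Emit:
arm_command(motion=[{"x": -0.003, "y": 0.006, "z": 0.002, "roll": -0.007, "fingers": 1}, {"x": 0, "y": 0, "z": 0, "roll": 0, "fingers": 0.85}, {"x": 0, "y": 0, "z": 0, "roll": 0, "fingers": 0.6}, {"x": 0, "y": 0, "z": 0, "roll": 0, "fingers": 0}])

```text
clock: 29.0
eef_pos: [0.643, 0.016, 0.0808]
tool_rot: [0.033, 0.563, -0.042, 0.825]
ft_force: [-0.1, 0.7, -0.6]
grip_width: 0.0602
```

```bash
python3 -c "
from h import *
go([0.644,0.0178,0.0776],-6.2,1,0)
s=grab('side','pics/s23.png')['frame'][180:250,260:350,::-1]; cv2.imwrite('pics/b23.png',cv2.resize(s,None,fx=8,fy=8,interpolation=2))"
```

```text
clk 29.0 p [0.643  0.016  0.0808] x [ 0.362 -0.032 -0.932] y [0.107 0.994 0.007] z [ 0.926 -0.102  0.363] w 0.0602 F [-0.1  0.7 -0.6]
total roll -0.0015 D [ 0.0033  0.0018 -0.0004]; 1 rows: x 0.0033 y 0.0018 z -0.0004 roll -0.0015 j6 0.15
```

View pics/b23.png

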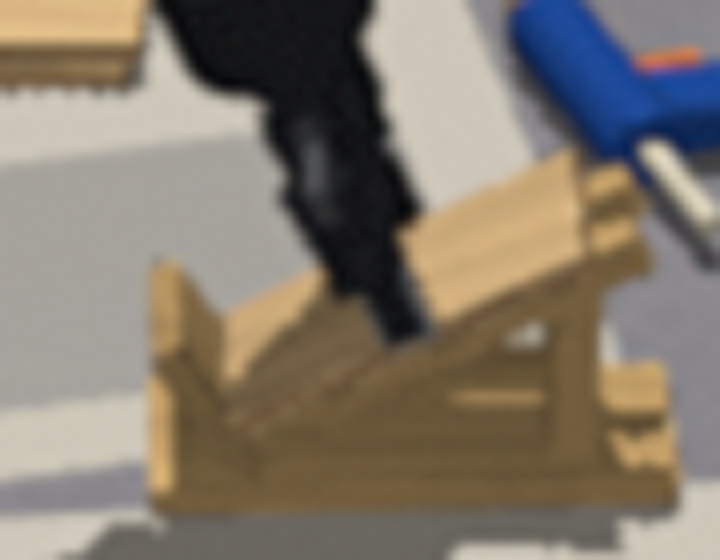

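Emit:
arm_command(motion=[{"x": -0.008, "y": 0, "z": 0.002, "roll": 0, "fingers": 0}, {"x": -0.02, "y": 0, "z": 0.004, "roll": 0, "fingers": 0}, {"x": -0.03, "y": 0, "z": 0.002, "roll": 0, "fingers": 0}, {"x": -0.035, "y": 0, "z": 0, "roll": 0, "fingers": 0}, {"x": -0.03, "y": 0, "z": 0, "roll": 0, "fingers": 0}])

```text
clock: 29.47
eef_pos: [0.6019, 0.0189, 0.1986]
tool_rot: [0.032, 0.567, -0.043, 0.822]
ft_force: [0.8, 0.1, -0.4]
grip_width: 0.0605
```

```bash
cat > pile.py <<'E'
from h import *
import sys
def meas(c,z,roi=(172,190,40,75)):
    x,y,w,h=roi; hsv=cv2.cvtColor(c['frame'],cv2.COLOR_RGB2HSV)[y:y+h,x:x+w]
    m=cv2.inRange(hsv,(8,60,90),(28,255,255)); k=max(cv2.findContours(m,0,1)[0],key=cv2.contourArea)
    r=cv2.minAreaRect(k+np.array([x,y])); b=cv2.boxPoints(r); W=onz(c,b,z); L=[np.linalg.norm(W[i]-W[(i+1)%4]) for i in range(4)]
    i=int(np.argmax(L)); d=W[(i+1)%4]-W[i]; print('ctr',W.mean(0).round(4),'sides',np.round(L,4),'yaw',np.degrees(np.arctan(d[1]/d[0])).round(1))
E
python3 -c "
from h import *
from pile import meas
t=grab('top','pics/t24.png'); s=grab('side','pics/s24.png')
meas(load('pics/top0.png'),.012); meas(t,.024)
go([0.50,0.312,0.18],-10.7,27,-1)
cv2.imwrite('pics/b24.png',np.hstack([cv2.resize(s['frame'][130:260,220:380,::-1],(400,325)),cv2.resize(t['frame'][160:290,110:270,::-1],(400,325))]))"
```

```text
ctr [0.4949 0.3162 0.012 ] sides [0.1522 0.0662 0.1516 0.0651] yaw -10.4
ctr [0.4978 0.3147 0.024 ] sides [0.1587 0.0704 0.158  0.0692] yaw -9.4
clk 29.57 p [0.6053 0.0192 0.2044] x [ 0.364 -0.032 -0.931] y [0.106 0.994 0.007] z [ 0.925 -0.102  0.365] w 0.0602 F [ 1.2 -0.1  0.1]
total roll -3.0695 D [-0.025   0.2797 -0.1361]; 27 rows: x -0.0009 y 0.0092 z 0.0151 roll -0.1137 j6 0.16
```

View pics/b24.png

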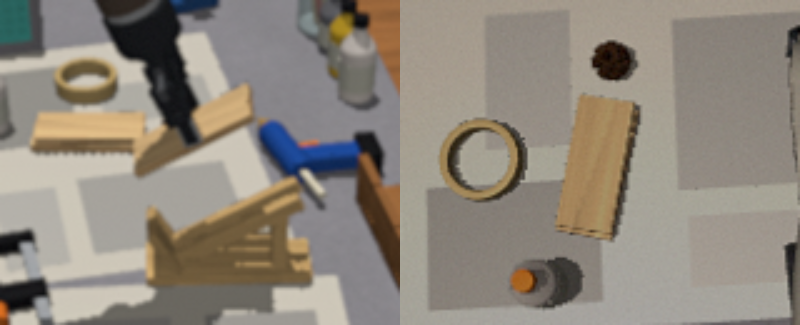

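```bash
python3 -c "
from h import *
path([0.492,0.314,0.19],-10.7,26,-1,14)"
```

```text
clk 29.57 p [0.6053 0.0192 0.2044] x [ 0.364 -0.032 -0.931] y [0.106 0.994 0.007] z [ 0.925 -0.102  0.365] w 0.0602 F [ 1.2 -0.1  0.1]
total roll -3.0695 D [-0.0373  0.2809 -0.14  ]; 26 rows: x -0.0014 y 0.0098 z 0.0157 roll -0.1181 j6 0.16
{"x":-0.001,"y":0.0108,"z":-0.0054,"roll":-0.118}
{"x":-0.001,"y":0.0114,"z":-0.0041,"roll":-0.118}
{"x":-0.001,"y":0.0118,"z":-0.0027,"roll":-0.118}
{"x":-0.001,"y":0.0120,"z":-0.0013,"roll":-0.118}
{"x":-0.001,"y":0.0121,"z":0.0001,"roll":-0.118}
{"x":-0.001,"y":0.0120,"z":0.0015,"roll":-0.118}
{"x":-0.001,"y":0.0117,"z":0.0029,"roll":-0.118}
{"x":-0.001,"y":0.0113,"z":0.0043,"roll":-0.118}
{"x":-0.001,"y":0.0107,"z":0.0056,"roll":-0.118}
{"x":-0.001,"y":0.0100,"z":0.0068,"roll":-0.118}
{"x":-0.001,"y":0.0091,"z":0.0079,"roll":-0.118}
{"x":-0.001,"y":0.0081,"z":0.0090,"roll":-0.118}
{"x":-0.001,"y":0.0070,"z":0.0099,"roll":-0.118}
{"x":-0.001,"y":0.0058,"z":0.0106,"roll":-0.118}
```

Emit:
arm_command(motion=[{"x": -0.001, "y": 0.0108, "z": -0.0054, "roll": -0.118, "fingers": 0}, {"x": -0.001, "y": 0.0114, "z": -0.0041, "roll": -0.118, "fingers": 0}, {"x": -0.001, "y": 0.0118, "z": -0.0027, "roll": -0.118, "fingers": 0}, {"x": -0.001, "y": 0.012, "z": -0.0013, "roll": -0.118, "fingers": 0}, {"x": -0.001, "y": 0.0121, "z": 0.0001, "roll": -0.118, "fingers": 0}, {"x": -0.001, "y": 0.012, "z": 0.0015, "roll": -0.118, "fingers": 0}, {"x": -0.001, "y": 0.0117, "z": 0.0029, "roll": -0.118, "fingers": 0}, {"x": -0.001, "y": 0.0113, "z": 0.0043, "roll": -0.118, "fingers": 0}, {"x": -0.001, "y": 0.0107, "z": 0.0056, "roll": -0.118, "fingers": 0}, {"x": -0.001, "y": 0.01, "z": 0.0068, "roll": -0.118, "fingers": 0}, {"x": -0.001, "y": 0.0091, "z": 0.0079, "roll": -0.118, "fingers": 0}, {"x": -0.001, "y": 0.0081, "z": 0.009, "roll": -0.118, "fingers": 0}, {"x": -0.001, "y": 0.007, "z": 0.0099, "roll": -0.118, "fingers": 0}, {"x": -0.001, "y": 0.0058, "z": 0.0106, "roll": -0.118, "fingers": 0}])

```text
clock: 30.73
eef_pos: [0.5406, 0.1805, 0.1981]
tool_rot: [0.61, -0.392, -0.396, -0.564]
ft_force: [-0.2, 0.1, -1.0]
grip_width: 0.0603
```

```bash
python3 -c "
from h import *
path([0.492,0.314,0.17],-10.7,13,0);print(get_obs()['joint_pos'].round(2))"
```

```text
clk 30.73 p [0.5406 0.1805 0.1981] x [ 0.38  -0.032 -0.925] y [-0.924 -0.056 -0.377] z [-0.04   0.998 -0.051] w 0.0603 F [-0.2  0.1 -1. ]
total roll -1.3416 D [0.0032 0.048  0.1366]; 13 rows: x 0.0002 y -0.0033 z 0.0115 roll -0.1032 j6 -1.23
{"x":0.000,"y":0.0037,"z":0.0105,"roll":-0.103}
{"x":0.000,"y":0.0026,"z":0.0108,"roll":-0.103}
{"x":0.000,"y":0.0015,"z":0.0110,"roll":-0.103}
{"x":0.000,"y":0.0003,"z":0.0111,"roll":-0.103}
{"x":0.000,"y":-0.0008,"z":0.0111,"roll":-0.103}
{"x":0.000,"y":-0.0020,"z":0.0110,"roll":-0.103}
{"x":0.000,"y":-0.0031,"z":0.0107,"roll":-0.103}
{"x":0.000,"y":-0.0042,"z":0.0103,"roll":-0.103}
{"x":0.000,"y":-0.0052,"z":0.0098,"roll":-0.103}
{"x":0.000,"y":-0.0062,"z":0.0093,"roll":-0.103}
{"x":0.000,"y":-0.0071,"z":0.0086,"roll":-0.103}
{"x":0.000,"y":-0.0080,"z":0.0078,"roll":-0.103}
{"x":0.000,"y":-0.0087,"z":0.0069,"roll":-0.103}
[ 0.42  0.15 -0.28  0.8  -0.18 -1.23]
```

Emit:
arm_command(motion=[{"x": 0, "y": 0.0037, "z": 0.0105, "roll": -0.103, "fingers": 0}, {"x": 0, "y": 0.0026, "z": 0.0108, "roll": -0.103, "fingers": 0}, {"x": 0, "y": 0.0015, "z": 0.011, "roll": -0.103, "fingers": 0}, {"x": 0, "y": 0.0003, "z": 0.0111, "roll": -0.103, "fingers": 0}, {"x": 0, "y": -0.0008, "z": 0.0111, "roll": -0.103, "fingers": 0}, {"x": 0, "y": -0.002, "z": 0.011, "roll": -0.103, "fingers": 0}, {"x": 0, "y": -0.0031, "z": 0.0107, "roll": -0.103, "fingers": 0}, {"x": 0, "y": -0.0042, "z": 0.0103, "roll": -0.103, "fingers": 0}, {"x": 0, "y": -0.0052, "z": 0.0098, "roll": -0.103, "fingers": 0}, {"x": 0, "y": -0.0062, "z": 0.0093, "roll": -0.103, "fingers": 0}, {"x": 0, "y": -0.0071, "z": 0.0086, "roll": -0.103, "fingers": 0}, {"x": 0, "y": -0.008, "z": 0.0078, "roll": -0.103, "fingers": 0}, {"x": 0, "y": -0.008, "z": 0.006, "roll": -0.09, "fingers": 0}])

```text
clock: 31.82
eef_pos: [0.4834, 0.319, 0.1742]
tool_rot: [0.831, -0.043, -0.554, -0.041]
ft_force: [0.3, 0.9, -0.4]
grip_width: 0.0602
```

```bash
python3 -c "
from h import *
go([0.492,0.316,0.08],-10.7,5,0)"; python3 look.py 25
```

```text
clk 31.82 p [0.4834 0.319  0.1742] x [ 0.383 -0.026 -0.923] y [-0.118 -0.993 -0.02 ] z [-0.916  0.117 -0.384] w 0.0602 F [ 0.3  0.9 -0.4]
total roll 0.0555 D [0.0904 0.0039 0.0279]; 5 rows: x 0.0181 y 0.0009 z 0.0056 roll 0.0111 j6 -2.33
```

View pics/v25.png

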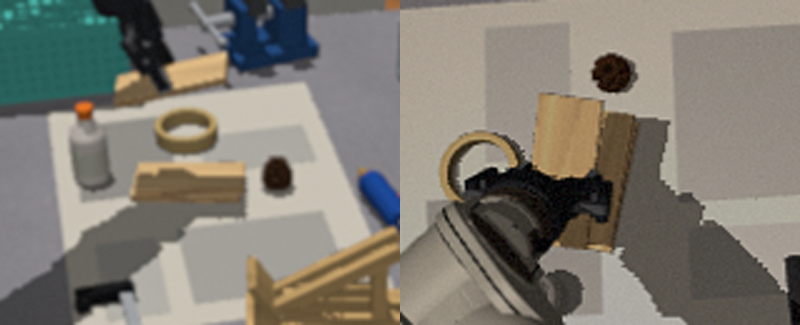

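Emit:
arm_command(motion=[{"x": 0.02, "y": 0.0008, "z": 0.0055, "roll": 0.011, "fingers": 0}, {"x": 0.02, "y": 0.0008, "z": 0.0055, "roll": 0.011, "fingers": 0}, {"x": 0.02, "y": 0.0008, "z": 0.0055, "roll": 0.011, "fingers": 0}, {"x": 0.02, "y": 0.0008, "z": 0.0055, "roll": 0.011, "fingers": 0}, {"x": 0.012, "y": 0.0008, "z": 0.004, "roll": 0.011, "fingers": 0}])

```text
clock: 32.33
eef_pos: [0.4993, 0.319, 0.0833]
tool_rot: [0.831, -0.061, -0.547, -0.076]
ft_force: [-0.3, 0.1, -1.3]
grip_width: 0.0607
```

```bash
python3 -c "
from h import *
go([0.492,0.316,0.05],-10.7,3,0)
c=grab('side','pics/s26.png')['frame'][140:200,220:300,::-1]
cv2.imwrite('pics/v26.png',cv2.resize(c,None,fx=8,fy=8,interpolation=2))"
```

```text
clk 32.33 p [0.4993 0.319  0.0833] x [ 0.394 -0.018 -0.919] y [-0.185 -0.981 -0.06 ] z [-0.9    0.194 -0.39 ] w 0.0607 F [-0.3  0.1 -1.3]
total roll -0.0233 D [0.0278 0.0063 0.019 ]; 3 rows: x 0.0093 y 0.0021 z 0.0064 roll -0.0078 j6 -2.28
```

View pics/v26.png

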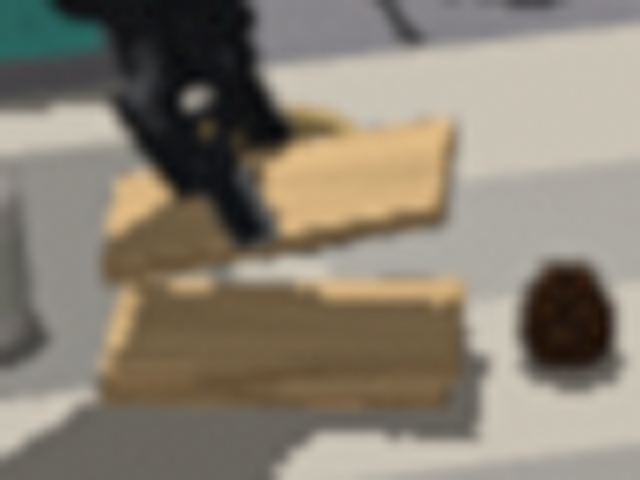

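Emit:
arm_command(motion=[{"x": 0.01, "y": 0.002, "z": 0.006, "roll": -0.008, "fingers": 0}, {"x": 0.01, "y": 0.002, "z": 0.005, "roll": -0.008, "fingers": 0}, {"x": 0.008, "y": 0.001, "z": 0.004, "roll": -0.006, "fingers": 0}])

```text
clock: 32.63
eef_pos: [0.4968, 0.3144, 0.0504]
tool_rot: [0.832, -0.058, -0.547, -0.07]
ft_force: [-0.5, 0.6, -1.1]
grip_width: 0.0607
```

```bash
python3 -c "
from h import *
go([0.494,0.3155,0.045],-10.5,3,0)
t=grab('top','pics/t27.png');s=grab('side','pics/s27.png')
cv2.imwrite('pics/v27.png',np.hstack([cv2.resize(s['frame'][140:200,220:300,::-1],(440,330)),cv2.resize(t['frame'][185:270,150:240,::-1],(350,330))]))"
```

```text
clk 32.63 p [0.4968 0.3144 0.0504] x [ 0.394 -0.02  -0.919] y [-0.172 -0.984 -0.053] z [-0.903  0.179 -0.391] w 0.0607 F [-0.5  0.6 -1.1]
total roll -0.0116 D [ 0.0039 -0.0003  0.0048]; 3 rows: x 0.0013 y -0.0001 z 0.0016 roll -0.0039 j6 -2.3
```

View pics/v27.png

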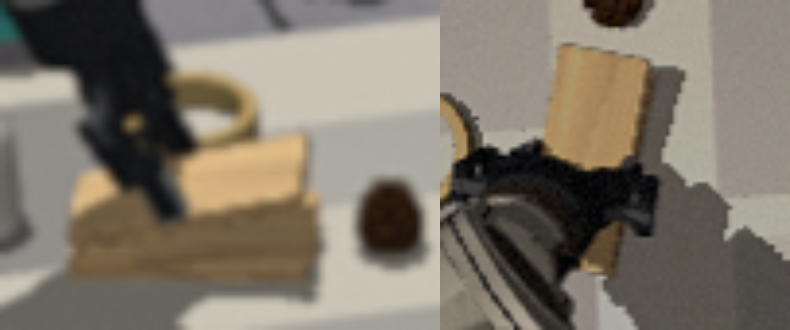

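```bash
python3 -c "
from h import *
t=load('pics/t27.png')
W=onz(t,[[180.9,196.1],[204,199.7]],.073);print(W,W.mean(0))
d=np.array([np.cos(np.radians(-10.5)),np.sin(np.radians(-10.5)),0]);print('centre est',W.mean(0)-d*.075*np.cos(np.radians(13)))"
```

```text
[[0.57300355 0.32724182 0.073     ]
 [0.56269099 0.26335042 0.073     ]] [0.56784727 0.29529612 0.073     ]
centre est [0.49599321 0.30861348 0.073     ]
```

Emit:
arm_command(motion=[{"x": 0.003, "y": -0.003, "z": 0.002, "roll": -0.006, "fingers": 0}, {"x": 0.004, "y": 0, "z": 0.001, "roll": -0.004, "fingers": 0}, {"x": 0.004, "y": 0, "z": 0.001, "roll": 0, "fingers": 0}])

```text
clock: 32.98
eef_pos: [0.4986, 0.3182, 0.0403]
tool_rot: [0.833, -0.055, -0.547, -0.066]
ft_force: [-1.1, -1.3, 1.8]
grip_width: 0.0601
```

```bash
python3 -c "
from h import *
go([0.494,0.3155,0.035],-10.5,3,0)
c=grab('side','pics/s28.png')['frame'][140:200,220:300,::-1]
cv2.imwrite('pics/v28.png',cv2.resize(c,None,fx=8,fy=8,interpolation=2))"
```

```text
clk 32.98 p [0.4986 0.3182 0.0403] x [ 0.395 -0.02  -0.918] y [-0.164 -0.985 -0.049] z [-0.904  0.17  -0.392] w 0.0601 F [-1.1 -1.3  1.8]
total roll -0.0023 D [0.0031 0.0037 0.0058]; 3 rows: x 0.0010 y 0.0012 z 0.0019 roll -0.0008 j6 -2.3
```

View pics/v28.png

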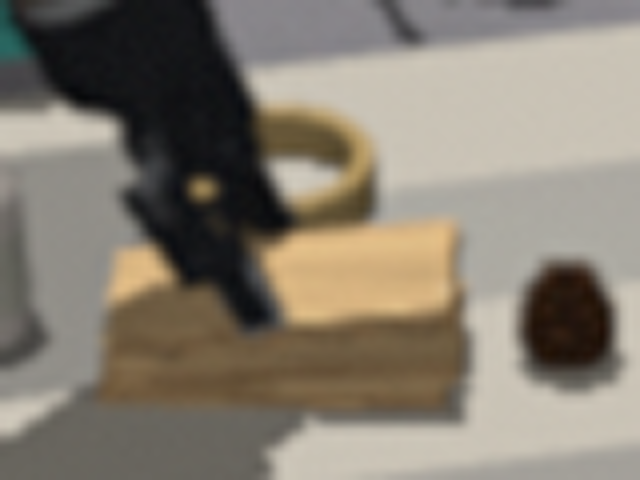

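Emit:
arm_command(motion=[{"x": 0.0034, "y": 0.0005, "z": 0.0014, "roll": 0, "fingers": 0}, {"x": 0.0034, "y": 0.0002, "z": 0.0014, "roll": 0, "fingers": 0}, {"x": 0.003, "y": 0.0002, "z": 0.0012, "roll": 0, "fingers": 0}])

```text
clock: 33.28
eef_pos: [0.5009, 0.3186, 0.032]
tool_rot: [0.834, -0.055, -0.545, -0.066]
ft_force: [-18.4, -3.9, 36.7]
grip_width: 0.0597
```

```bash
python3 -c "
from h import *
go([0.494,0.3155,0.035],-10.5,3,0)
c=grab('side','pics/s29.png')['frame'][140:200,220:300,::-1]
cv2.imwrite('pics/v29.png',cv2.resize(c,None,fx=8,fy=8,interpolation=2))"
```

```text
clk 33.28 p [0.5009 0.3186 0.032 ] x [ 0.4   -0.019 -0.916] y [-0.164 -0.985 -0.051] z [-0.902  0.171 -0.398] w 0.0597 F [-18.4  -3.9  36.7]
total roll -0.0035 D [-0.0055  0.004   0.0045]; 3 rows: x -0.0018 y 0.0013 z 0.0015 roll -0.0012 j6 -2.3
```

View pics/v29.png

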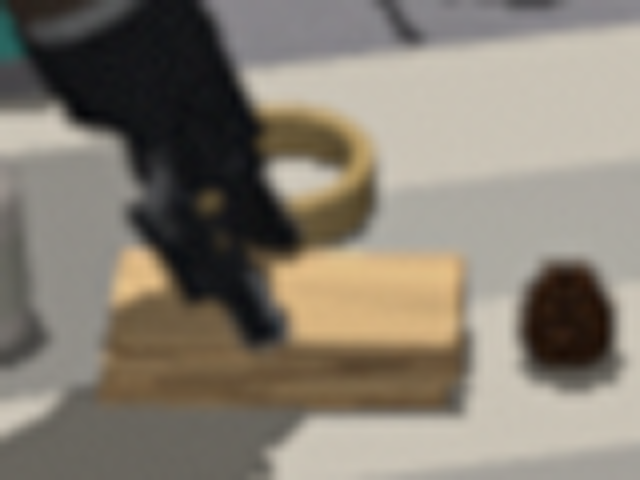

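Emit:
arm_command(motion=[{"x": -0.001, "y": 0, "z": -0.0002, "roll": 0, "fingers": 0}, {"x": -0.0005, "y": 0, "z": 0, "roll": 0, "fingers": 0.76}, {"x": 0, "y": 0, "z": 0, "roll": 0, "fingers": 0.85}])

```text
clock: 33.58
eef_pos: [0.5006, 0.3194, 0.0348]
tool_rot: [0.835, -0.054, -0.544, -0.067]
ft_force: [-0.4, -0.5, 0.4]
grip_width: 0.0724
```

```bash
python3 -c "
from h import *
go([0.494,0.3155,0.035],-10.5,3,0)
c=grab('side','pics/s30.png')['frame'][140:200,220:300,::-1]
cv2.imwrite('pics/v30.png',cv2.resize(c,None,fx=8,fy=8,interpolation=2))"
```

```text
clk 33.58 p [0.5006 0.3194 0.0348] x [ 0.402 -0.017 -0.915] y [-0.163 -0.985 -0.053] z [-0.901  0.171 -0.399] w 0.0724 F [-0.4 -0.5  0.4]
total roll -0.0038 D [-0.0028  0.0049  0.0052]; 3 rows: x -0.0009 y 0.0016 z 0.0017 roll -0.0013 j6 -2.3
```

View pics/v30.png

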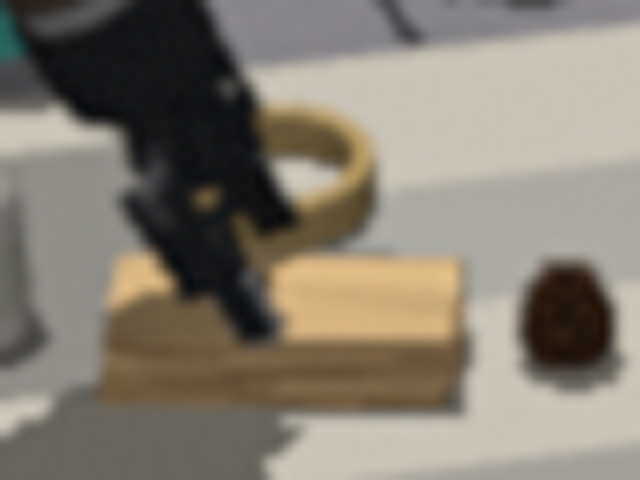

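Released and lying flat. I'll retract along the tool axis, clear of the glue bottle, then inspect.

Emit:
arm_command(motion=[{"x": 0, "y": 0, "z": 0, "roll": 0, "fingers": 1}, {"x": -0.02, "y": 0, "z": 0, "roll": 0, "fingers": 1}, {"x": -0.035, "y": 0, "z": 0, "roll": 0, "fingers": 1}, {"x": -0.038, "y": 0, "z": -0.008, "roll": 0, "fingers": 1}, {"x": -0.038, "y": 0.005, "z": -0.01, "roll": 0, "fingers": 1}, {"x": -0.038, "y": 0.015, "z": -0.01, "roll": 0, "fingers": 1}, {"x": -0.03, "y": 0.03, "z": -0.01, "roll": 0, "fingers": 1}, {"x": -0.02, "y": 0.038, "z": -0.01, "roll": 0, "fingers": 1}, {"x": -0.01, "y": 0.038, "z": -0.01, "roll": 0, "fingers": 1}, {"x": 0, "y": 0.038, "z": 0, "roll": 0, "fingers": 1}, {"x": 0, "y": 0.038, "z": 0, "roll": 0, "fingers": 1}, {"x": 0, "y": 0.03, "z": 0, "roll": 0, "fingers": 1}])

```text
clock: 34.63
eef_pos: [0.4239, 0.0869, 0.2615]
tool_rot: [0.836, -0.05, -0.543, -0.063]
ft_force: [1.1, -0.4, 0.3]
grip_width: 0.0855
```

```bash
python3 -c "
from h import *
from pile import meas
t=grab('top','pics/t31.png');s=grab('side','pics/s31.png')
meas(t,.036)
o=get_obs();print(o['clock'],o['eef_pos'])
cv2.imwrite('pics/v31.png',np.hstack([cv2.resize(s['frame'][130:360,190:400,::-1],(400,438)),cv2.resize(t['frame'][120:300,110:270,::-1],(389,438))]))
c=t['frame'][180:270,160:225,::-1];d=s['frame'][150:210,215:305,::-1]
cv2.imwrite('pics/v32.png',np.hstack([cv2.resize(c,(433,600),interpolation=2)[:, :360],cv2.resize(d,(440,293),interpolation=2).copy() if 0 else np.vstack([cv2.resize(d,(440,293),interpolation=2),cv2.resize(s['frame'][260:350,210:360,::-1],(440,307),interpolation=2)])]))"
```

```text
ctr [0.4964 0.3168 0.036 ] sides [0.1569 0.0693 0.1562 0.068 ] yaw -7.5
34.7333 [0.42306259 0.08449899 0.26064327]
```

View pics/v31.png

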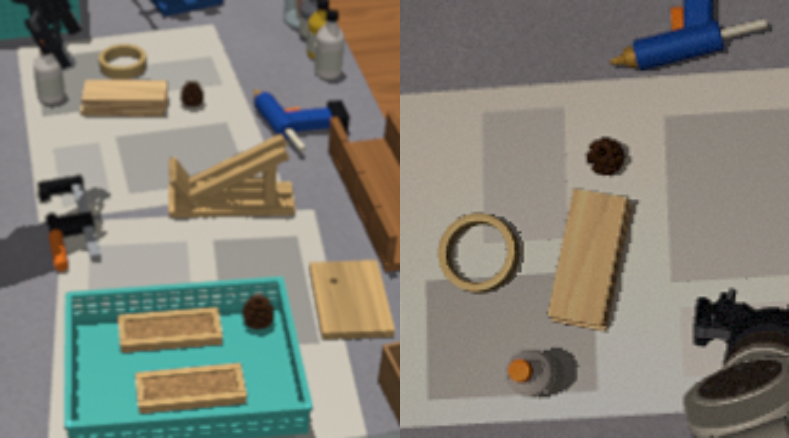

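View pics/v32.png

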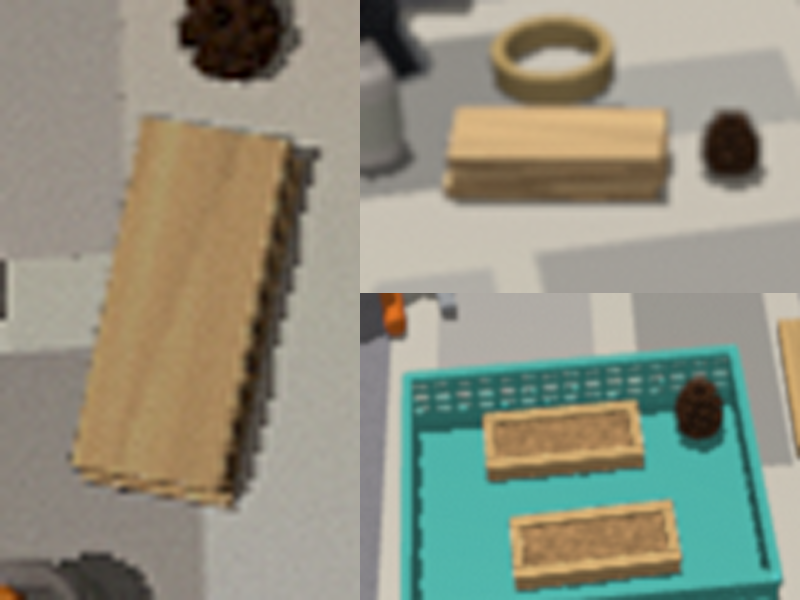

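```bash
python3 -c "
from h import *
t=load('pics/t31.png')
p=np.array([[143,118],[290,140],[222,487],[75,468]])/6.667+[160,180]-.5
W=onz(t,p,.036);print(W.round(4),W.mean(0)); d=W[0]-W[3];e=W[1]-W[2];print(np.degrees(np.arctan2(d[1],d[0])),np.degrees(np.arctan2(e[1],e[0])),np.linalg.norm(d),np.linalg.norm(W[0]-W[1]))
a=load('pics/top0.png')['frame'].astype(int);b=t['frame'].astype(int)
D=(abs(a-b).sum(2)>60)
for n,(x,y,w,h) in dict(tape=(122,203,40,40),cone=(182,172,24,24),glue=(150,258,30,26),gun=(192,92,75,60),base=(350,110,55,42),clamp=(262,248,80,40),cone2=(378,168,20,20),done=(378,195,25,54)).items(): print(n,D[y:y+h,x:x+w].sum(),w*h)
"
```

```text
[[0.5774 0.335  0.036 ]
 [0.5677 0.2724 0.036 ]
 [0.4219 0.297  0.036 ]
 [0.4297 0.3587 0.036 ]] [0.49915954 0.31579188 0.036     ]
-9.105557905048089 -9.602540809254073 0.14952792192468883 0.06339932528043625
tape 0 1600
cone 0 576
glue 0 780
gun 0 4500
base 0 2310
clamp 2032 3200
cone2 0 400
done 0 1350
```

```bash
python3 -c "
from h import *
job_done(); print(get_obs()['clock'])"
```

```text
the job is handed in; nothing more can be done
the job is handed in; nothing more can be done
```

The stack is apart and the job was handed in at about 34.7 s of the 67 s allowed. Both clamping boards lie on the one on the table, and the memo board lies cork up on the basket floor beside the finished one.

**Pile:** In the last pictures all three boards look flat. The top one measures about 4 mm from where the bottom board's middle was at the start, and about 1° off square to it. The middle board sits about 6 mm off by my estimate. It was covered afterwards, so I could not measure it directly. The bottom board looked unmoved.

**Memo board:** It lies flat in the free half of the basket. I judged this from the side view only and did not measure its tilt or height.

**Things that had to stay:** Comparing the top view before and after showed no change at the tape, both cones, glue, glue gun, base board and finished board. The arm hid the clamp from the top camera. It looks in place in the side view, but that was not measured.

**What went less well:**
- **Tool tilt:** The wrist reached its turning limit early and the tool drifted off vertical. I corrected the tilt only partly, so the first board was lowered onto its low end and pivoted flat in the grip.
- **Flattening the other two:** For these I used a half turn of the tool to bring them nearly level before setting them down.
- **Force on the pile:** The wrist force reached about 41 N for a moment while I flattened the last board. I backed off before opening the fingers. The limits are 120 N at the wrist and 40 N for the arm or gripper body pressing on something. From the camera view I judged that only the fingers and the board were in contact, but I could not confirm it.

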